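# Close the vacuum chamber and tighten its lid in cross order

## Robot

A 7-joint arm with a two-finger parallel gripper is mounted at the origin on a cart in front of the work surface, level with it; the furniture and walls round the work are solid. World frame = base frame: x ahead of the robot, y to its left, z up, the work surface at z = 0. Lengths are in mm, angles in rad, forces in N, time in s.
With the tool pointing down it reaches from about 400 to 875 mm from the base axis. Payload 4.4 kg.
Tool frame: the origin (TCP) lies at the very end of the fingers, on their centre line; the grasp point (between the pads) lies 19 mm behind it; z points along the fingers, y is the line along which they close (so a half turn about z gives the same grasp; the last joint's range is limited). The gripper opens to 85 mm and grips with 20 to 120 N. Pads are 22 mm wide; open, the fingers measure 114 mm over their backs; the gripper's body (76 mm by 85 mm) begins 54 mm behind the grasp point. The pads swing forward as they close: fully open they stand 13 mm farther back than shut.
Start: joints at [1.104, 0.628, 0.038, 1.517, -0.027, 0.996, -0.02], TCP at [253.629, -598.49, 231.313] pointing down, gripper open.
Joint ranges: [-3.06, 3.06], [-0.37, 2.12], [-1.25, 1.32], [0.18, 2.47], [-1.1, 4.24], [0.23, 1.98], [-2.94, 2.94]. Speed limits (rad/s): [2.57, 2.57, 3.14, 3.14, 3.14, 3.14, 3.14].

## Interface

Orientations are given as [roll, pitch, yaw] about the fixed x, y, z axes, in that order (R = Rz(yaw) Ry(pitch) Rx(roll)).
In Python, from cell import ctrl gives the robot as it stands.
- The arm moves only by the tool jog_arm, never from a script. Its argument "plan" is a list of rows, each an object of numbers: "tx", "ty", "tz": the shift along the tool's x, y, z as a fraction of full scale; "wx", "wy", "wz": the turn, a rotation vector about the tool's x, y, z as a fraction of full scale; "claw": the closure, from 0 (fully open) to 1 (shut). In form: [{"tx": .., "ty": .., "tz": .., "wx": .., "wy": .., "wz": .., "claw": ..}, ...]. A call has 1 to 12 rows; each row is the pose to reach, as a shift and turn from the pose commanded when the call began, along the tool's axes at that moment; what a row does not reach only later rows make up. Full scale, the value 1, is 300 mm for a shift and 90 degrees for a turn. A row lasts 1/10 s, in which the tool goes at most 50 mm and 8.59 degrees, less where a joint would pass 70% of its speed; a pose out of reach is approached as far as the arm can. A call with a number of a shift or a turn outside -1 to 1 is refused whole. A call with a gripper value outside its range is refused whole. The fingers move at their own pace and stop on an object; the grip force is fixed at half the most. Time passes only in rows, so rows that repeat a pose let the fingers close. It gives the time, the measured TCP pose, the force, the opening and the grip force at its end, in the units of the state.
- ctrl.read_state(): the state, without advancing time (a new reading comes with each control period).
- ctrl.get_image(name): name is "side" or "top" or "wrist"; returns a dict with "img" (420x560x3 uint8, red, green, blue), "depth" (420x560 float32, mm along the optical axis (not along the pixel's ray), 0 where there is no reading), "fx", "fy", "cx", "cy" (pixels), "position" and "orientation" of the camera in the world; the wrist camera has in their place "hand_eye" (4x4, takes a point from camera to tool coordinates, whose origin is the TCP and whose axes are the flange's). Camera axes: x right, y down, z forward; pixel columns grow to the right and rows downward; lengths in mm; the calibration is good to about 2 mm. A picture is of the moment at which its call begins: read the wrist's pose just before it.
- ctrl.finish_job(): hands the job in; it is judged then, once.
Trained networks look in a picture, given as the dict that the camera call returned (one of the last four; its "shot" number tells which), for a name from the list of things; names that differ only in an ending like _2 or _b are one class to them, and where a whole thing is asked for, a point or a joint stands for the part that bears it (a point fixed in the world has none). Each returns a list of dicts, best first, with "score" (0 to 1); they miss things now and then, are a little off and sometimes report something else, mostly with a low value. They report only what shows in the picture. A call takes as long as a camera call.
- ctrl.trace(picture, thing): "pixels" (420x560 bool, what is visible of it) and "extent" ([centre column, centre row, width, height] in pixels, round what is visible of it).
The state is a dict: "clock": time; "qpos": joint angles; "qd": joint speeds; "tau": joint torques, N m; "eef_pos": TCP position; "tool_rot": TCP orientation; "force": force on the tool from outside, world axes, zero at the start; "torque": the same for the moment, N m; "width": finger opening in mm; "gripper_force": force on a finger pad.
Only numpy, scipy, OpenCV 4.12 (cv2) and the standard library are available. Lean on these libraries where they do the work, as an engineer would, in place of code of your own. Each camera call takes 0.05 s, during which the arm holds its last target. There are 200 camera calls.

## Task

Shut the lid of the vacuum chamber onto its gasket, then tighten its four black wing screws clockwise, each fully home to its stop so that all are evenly tight. Work in cross order: start with any screw, next the one diagonally opposite, and only then the other two, which stay loose until their turn. Do not shift the beaker, the petri dishes or the timer standing beside it.

Things in the scene. Friction and masses are not known exactly. Their poses are not given: they have to be found in the camera images.
- chamber: White vacuum chamber on a grey stand, fixed. Origin on the worktop under its middle; +x to its back (away from the robot at yaw 0), y to its left, z up. Its 170 x 180 mm mouth with black gasket leans 30 degrees down to its front (-x). An aluminium lid is hinged on the mouth's upper rear edge: hinge axis parallel to the chamber's y at x = 0.0486, z = 0.1458 m in its frame.
- lid (a joint): Lid angle, rad: 0 = shut flat on the gasket (stop), grows as it opens upward, to 1.2. A stiff friction hinge holds it where it is left; pressing the blue tab shut takes 1.5 to 6 N. The lid is a plate 170 mm (hinge to free edge) x 180 mm; shut, its outer face slopes 30 degrees, facing up and to the chamber's front. A flat sight glass in its middle stands 3 mm proud.
- lid_tab (a point): Centre of the outer (upper) face of the blue tab, 30 x 60 mm and 8 mm thick, in the middle of the lid's free edge, 183 mm from the hinge axis along the lid and 12 mm above it along the lid's outward normal. Site axes: z is the lid's outward normal, x points along the lid towards the hinge, y along the hinge.
- screw_upper_left (a joint): Turn of the upper left wing screw (as seen from the chamber's front) in rad: grows clockwise as seen from outside the lid; starts loose between 0 and 0.4; 1.4 is the hard stop, fully tight. At value q the wings lie 0.75 - q rad anticlockwise (seen from outside) from the line straight up the slope. Friction about 0.08 N m; it stays where it is left.
- screw_upper_left_grip (a point): Grip point of the upper left black wing screw, captive in the lid: on its axis, 27 mm above the lid's outer face. Site z: outward screw axis (lid normal); x: along the wings; y: across them. It turns with the screw. Wings: flat bar 9 mm thick, 52 mm tip to tip, 13 to 31 mm above the lid (lobes to 38 mm). Screws stand 115 mm apart along the slope, 130 mm across it.
- screw_upper_right (a joint): Turn of the upper right wing screw (as seen from the chamber's front) in rad: grows clockwise as seen from outside the lid; starts loose between 0 and 0.4; 1.4 is the hard stop, fully tight. At value q the wings lie 0.75 - q rad anticlockwise (seen from outside) from the line straight up the slope. Friction about 0.08 N m; it stays where it is left.
- screw_upper_right_grip (a point): Grip point of the upper right black wing screw, captive in the lid: on its axis, 27 mm above the lid's outer face. Site z: outward screw axis (lid normal); x: along the wings; y: across them. It turns with the screw. Wings: flat bar 9 mm thick, 52 mm tip to tip, 13 to 31 mm above the lid (lobes to 38 mm). Screws stand 115 mm apart along the slope, 130 mm across it.
- screw_lower_right (a joint): Turn of the lower right wing screw (as seen from the chamber's front) in rad: grows clockwise as seen from outside the lid; starts loose between 0 and 0.4; 1.4 is the hard stop, fully tight. At value q the wings lie 0.75 - q rad anticlockwise (seen from outside) from the line straight up the slope. Friction about 0.08 N m; it stays where it is left.
- screw_lower_right_grip (a point): Grip point of the lower right black wing screw, captive in the lid: on its axis, 27 mm above the lid's outer face. Site z: outward screw axis (lid normal); x: along the wings; y: across them. It turns with the screw. Wings: flat bar 9 mm thick, 52 mm tip to tip, 13 to 31 mm above the lid (lobes to 38 mm). Screws stand 115 mm apart along the slope, 130 mm across it.
- screw_lower_left (a joint): Turn of the lower left wing screw (as seen from the chamber's front) in rad: grows clockwise as seen from outside the lid; starts loose between 0 and 0.4; 1.4 is the hard stop, fully tight. At value q the wings lie 0.75 - q rad anticlockwise (seen from outside) from the line straight up the slope. Friction about 0.08 N m; it stays where it is left.
- screw_lower_left_grip (a point): Grip point of the lower left black wing screw, captive in the lid: on its axis, 27 mm above the lid's outer face. Site z: outward screw axis (lid normal); x: along the wings; y: across them. It turns with the screw. Wings: flat bar 9 mm thick, 52 mm tip to tip, 13 to 31 mm above the lid (lobes to 38 mm). Screws stand 115 mm apart along the slope, 130 mm across it.
- beaker: Bystander: small clear glass beaker, 51 mm wide, 69 mm tall; loose. Origin at the centre of its underside.
- petri_dishes: Bystander: stack of two tan petri dishes, 82 mm wide, 33 mm tall; loose. Origin at the centre of its underside.
- timer_clock: Bystander: white desk timer with coloured buttons, 47 x 68 mm, 66 mm tall; loose. Origin at the centre of its underside.

How it is judged (in metres and radians):
On the way, in this order (a step that is already met when the one before it is completed fails the run):
1. the lid is shut (within 0.04 rad) while all four screws are still loose (below 0.8 rad) (value of joint lid below 0.04 rad and value of joint each of screw_upper_left, screw_upper_right, screw_lower_right, screw_lower_left below 0.8 rad), for 0.2 s.
2. a first screw is tight (above 1.25 rad), its two neighbours still loose (below 0.8 rad), the lid shut (value of joint lid below 0.04 rad and ((value of joint screw_upper_left above 1.25 rad and value of joint each of screw_upper_right, screw_lower_left below 0.8 rad) or (value of joint screw_upper_right above 1.25 rad and value of joint each of screw_lower_right, screw_upper_left below 0.8 rad) or (value of joint screw_lower_right above 1.25 rad and value of joint each of screw_lower_left, screw_upper_right below 0.8 rad) or (value of joint screw_lower_left above 1.25 rad and value of joint each of screw_upper_left, screw_lower_right below 0.8 rad))), for 0.2 s.
3. the diagonally opposite screw is tight too, the other two still loose (below 0.8 rad) (value of joint lid below 0.04 rad and ((value of joint each of screw_upper_left, screw_lower_right above 1.25 rad and value of joint each of screw_upper_right, screw_lower_left below 0.8 rad) or (value of joint each of screw_upper_right, screw_lower_left above 1.25 rad and value of joint each of screw_upper_left, screw_lower_right below 0.8 rad))), for 0.2 s.
4. a third screw is tight (above 1.25 rad) (value of joint lid below 0.04 rad and (value of joint each of screw_upper_right, screw_lower_right, screw_lower_left above 1.25 rad or value of joint each of screw_upper_left, screw_lower_right, screw_lower_left above 1.25 rad or value of joint each of screw_upper_left, screw_upper_right, screw_lower_left above 1.25 rad or value of joint each of screw_upper_left, screw_upper_right, screw_lower_right above 1.25 rad)), for 0.2 s.
5. all four screws are tight (above 1.25 rad) (value of joint lid below 0.04 rad and value of joint each of screw_upper_left, screw_upper_right, screw_lower_right, screw_lower_left above 1.25 rad), for 0.2 s.
At the end, for the whole second after the job is handed in: The lid is shut (within 0.04 rad), all four wing screws are within 0.15 rad of their stop at 1.4 rad, and the beaker, the petri dishes and the timer are each within 20 mm of where they stood (all of step 5 and distance of each of beaker, petri_dishes, timer_clock from where it was at the start of the episode below 0.02 m); the robot touches nothing.
It fails at once if a bystander (small clear glass beaker) is shifted by more than 20 mm (distance of beaker from where it was at the start of the episode above 0.02 m).
It fails at once if a bystander (stack of two tan petri dishes) is shifted by more than 20 mm (distance of petri_dishes from where it was at the start of the episode above 0.02 m).
It fails at once if a bystander (white desk timer with coloured buttons) is shifted by more than 20 mm (distance of timer_clock from where it was at the start of the episode above 0.02 m).
It also fails if it takes over 66 s, if anything falls off the work surface, if the arm or the gripper's body presses on something with over 40 N, if the wrist force passes 120 N, or if a joint passes its speed limit or range.

## Working session

There is one attempt and no reset: what is moved stays moved. The work goes in short steps, Python scripts to look and compute and a tool call to move; the robot and the scene stay as the last step left them, time stands still between calls to the robot, and variables do not carry over. Pictures are saved under pics/ and viewed, at most 10 in all, crops included, and the job is handed in when it is done.

Besides the shell and the picture viewer there is one more tool, called after "Call:" as name([rows], argument=value, ...), one row to a line, values as JSON. jog_arm: Moves the arm, as the interface text tells. Shift numbers are shares of 300 mm and turn numbers shares of 90 degrees, none past 1 either way. Its arguments: {"type":"object","properties":{"plan":{"type":"array"}},"required":["plan"]}

```bash
ls; mkdir -p pics; python3 - <<'E'
from cell import ctrl
import cv2,numpy as np
s=ctrl.read_state();print(s)
ims=[]
for n in("side","top"):
    d=ctrl.get_image(n);np.savez("%s.npz"%n,**{k:v for k,v in d.items()})
    ims.append(d["img"]);print(n,d["fx"],d["cx"],d["cy"],d["position"],d["orientation"])
    for t in("chamber","lid_tab","screw_upper_left_grip"):
        print(t,[(round(r["score"],2),r["extent"],int(r["pixels"].sum())) for r in ctrl.trace(d,t)])
    cv2.imwrite("pics/%s0.png"%n,d["img"][:,:,::-1])
E
```

```text
pics
{'clock': 0.0, 'qpos': array([ 1.10423421,  0.62937857,  0.03841595,  1.5183721 , -0.02700427,
        0.9963    , -0.02001265]), 'qd': array([-0.00213929, -0.00061842,  0.00162928, -0.00156256, -0.00074338,
       -0.00102986,  0.00182715]), 'tau': array([ 2.10761386e-04, -5.63398433e+01,  1.22640945e+00, -1.93445438e+01,
        1.10722653e-02,  1.02954419e-02, -1.09076844e-06]), 'eef_pos': array([ 253.3730451 , -597.89701463,  230.36627978]), 'tool_rot': array([-3.13965180e+00,  8.63112198e-06,  4.00768080e-01]), 'force': array([-0.99051951,  0.27550065, -0.57046734]), 'torque': array([0.01637857, 0.03720454, 0.01947825]), 'gripper_force': 0.0, 'width': 85.33680035434524}
side 444.4270787531777 285.07287541403264 211.27036654679526 [ 817.80268184 -657.74129223  911.71244833] [-2.41363194 -0.0148543   0.27692393]
chamber []
lid_tab [(0.63, [249.0, 212.9, 103.3, 101.7], 5798)]
screw_upper_left_grip [(0.77, [289.9, 195.0, 20.9, 9.2], 217)]
top 403.110142491089 276.74331019543354 204.99452310032274 [535.79743934  37.2521476  990.01160468] [-3.03137912 -0.00545486 -1.58033786]
chamber []
lid_tab [(0.68, [310.6, 234.9, 102.1, 105.2], 7747)]
screw_upper_left_grip [(0.54, [286.1, 191.3, 9.5, 24.0], 150)]
```

View pics/side0.png

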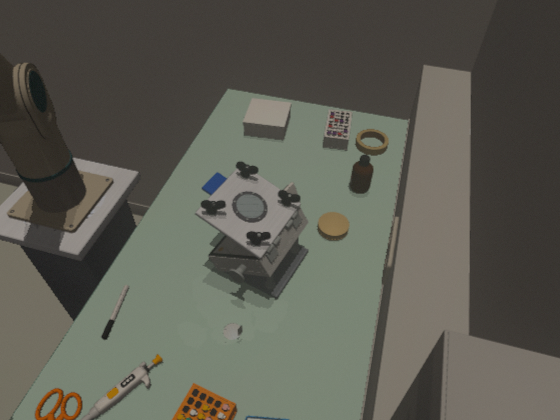

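View pics/top0.png

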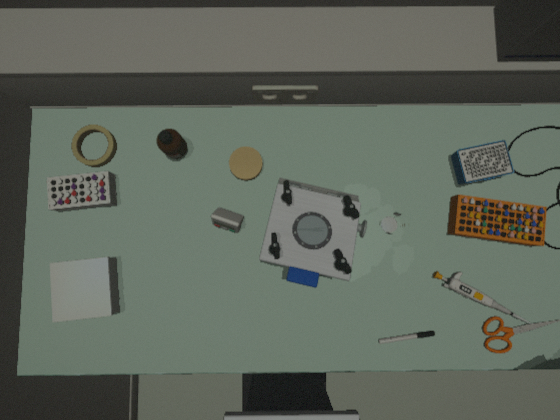

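The side view shows the open lid, with screws near (247,169), (213,207), (289,198) and (258,237) and the blue tab at (215,183). In the top view the screws are near (275,245), (342,261), (287,192) and (350,207), and the tab at (303,277). The beaker is at (392,224), the timer at (228,219) and the dishes at (245,163).

```bash
cat > h.py <<'E'
import numpy as np,cv2
from scipy.spatial.transform import Rotation as R
from scipy.optimize import least_squares
def Rc(o): return R.from_euler("xyz",o).as_matrix()
def proj(P,d):
    q=(P-d["position"])@Rc(d["orientation"]); return np.c_[d["fx"]*q[:,0]/q[:,2]+d["cx"],d["fy"]*q[:,1]/q[:,2]+d["cy"]]
def unproj(uv,z,d):
    uv=np.asarray(uv,float);q=np.c_[(uv[:,0]-d["cx"])/d["fx"]*z,(uv[:,1]-d["cy"])/d["fy"]*z,z]
    return q@Rc(d["orientation"]).T+d["position"]
def frame(x,y,yaw,a):
    """hinge point and lid axes in the world: along d (to free edge), left l, normal n"""
    C=R.from_euler("z",yaw).as_matrix();t=np.pi/6-a
    d=C@[-np.cos(t),0,-np.sin(t)];n=C@[-np.sin(t),0,np.cos(t)];l=C@[0,1,0]
    H=np.array([x,y,0])+C@[48.6,0,145.8]
    return H,d,l,n
E
cat > fit.py <<'E'
from h import *
D={n:dict(np.load(n+".npz",allow_pickle=True)) for n in("side","top")}
sc={"top":[(287,192),(350,207),(342,261),(275,245)],"side":[(289,198),(258,237),(213,207),(247,169)]} # UL UR LR LL
ob=[];lid=[];
for n,d in D.items():
    im=d["img"].astype(int);dark=im.max(2)<60
    u,v=np.meshgrid(np.arange(560),np.arange(420));c=[]
    for p in sc[n]:
        m=dark&(np.hypot(u-p[0],v-p[1])<14);c.append((u[m].mean(),v[m].mean()))
    b=(im[:,:,2]>im[:,:,0]+60)&(np.hypot(u-sc[n][0][0],v-sc[n][0][1])<110);c.append((u[b].mean(),v[b].mean()))
    ob.append(np.array(c));print(n,np.round(c,1).tolist(),b.sum())
    poly=cv2.convexHull(np.array(sc[n]));M=np.zeros((420,560),np.uint8);cv2.fillPoly(M,[poly],1)
    m=(M>0)&(d["depth"]>0)&(im.min(2)>110);print(m.sum())
    lid.append(unproj(np.c_[u[m],v[m]],d["depth"][m],d))
def res(p,full=False):
    x,y,yaw,a,h,c=p;H,dd,l,n=frame(x,y,yaw,a)
    P=[H+dd*(c+s*57.5)+l*t*65+n*(h+26) for s,t in((-1,1),(-1,-1),(1,-1),(1,1))]
    P.append(H+dd*184+n*12);P=np.array(P)
    r=[((proj(P,D[k])-ob[i])*2).ravel() for i,k in enumerate(D)]
    r+=[((L-H)@n-h)[::10]*.1 for L in lid]
    r.append([(h-10)*.5,(c-85)*.3])
    return np.concatenate(r)
f=min((least_squares(res,[540,-20,y0,a0,10,85],loss="soft_l1") for y0 in(-.3,0,.3) for a0 in(.2,.6,1)),key=lambda f:f.cost)
print(f.cost,np.round(f.x,3));print(np.round(res(f.x)[:20].reshape(2,5,2)/2,1).tolist())
for L in lid: print([np.round(np.percentile((L-frame(*f.x[:4])[0])@frame(*f.x[:4])[3],[10,50,90]),1)])
E
python3 fit.py
```

```text
side [[287.8, 197.9], [257.1, 237.4], [212.4, 206.2], [246.1, 169.4], [213.7, 182.7]] 219
1445
top [[286.6, 192.9], [349.5, 207.7], [340.9, 262.1], [274.4, 246.4], [302.7, 276.5]] 407
2170
30.41090157537799 [ 6.03373e+02 -4.60640e+01 -2.40000e-01  8.24000e-01  1.11950e+01
  8.82720e+01]
[[[1.1, -1.8], [1.1, -2.1], [0.8, -1.8], [0.8, -1.5], [1.1, -0.3]], [[1.1, 0.1], [1.6, 0.1], [1.4, 0.4], [0.8, 0.2], [0.4, 0.5]]]
[array([10.4, 12.3, 14.2])]
[array([10.2, 12. , 13.6])]
```

```bash
cat >> h.py <<'E'
def toolR(fr,th=0):
    H,d,l,n=fr;x=np.cos(th)*-d+np.sin(th)*l;z=-n
    return np.c_[x,np.cross(z,x),z]
def rel(P,Rt,s):
    """shares to reach pose P,Rt from measured state s"""
    R0=Rc(s["tool_rot"]);t=R0.T@(np.asarray(P)-s["eef_pos"])/300
    w=R.from_matrix(R0.T@Rt).as_rotvec()/(np.pi/2)
    return np.round(np.r_[t,w],4).tolist()
CH=(603.4,-46.1,-.24);HL=11.5;CC=87.
E
python3 - <<'E'
from h import *
from cell import ctrl
s=ctrl.read_state();f0=frame(*CH,0)
T=lambda a,k:(lambda H,d,l,n:H+186*d+(12+k)*n)(*frame(*CH,a))
Rt=toolR(f0);P=T(.824,60)
print(P,T(.824,0),T(0,0));print(rel(P,Rt,s))
E
```

```text
[498.72330895 -20.48386531 269.61373326] [481.47797131 -16.26364315 212.30066272] [488.31517242 -17.93682046  63.19230485]
[1.5039, -1.4549, -0.1277, -0.1069, 0.3218, 0.3984]
```

Call:
jog_arm([
  {"tx": 0.8,"ty": -0.75,"tz": -0.2,"wx": -0.107,"wy": 0.322,"wz": 0.398,"claw": 1},
  {"tx": 0.8,"ty": -0.75,"tz": -0.2,"wx": -0.107,"wy": 0.322,"wz": 0.398,"claw": 1},
  {"tx": 0.8,"ty": -0.75,"tz": -0.2,"wx": -0.107,"wy": 0.322,"wz": 0.398,"claw": 1},
  {"tx": 0.8,"ty": -0.75,"tz": -0.2,"wx": -0.107,"wy": 0.322,"wz": 0.398,"claw": 1},
  {"tx": 0.8,"ty": -0.75,"tz": -0.2,"wx": -0.107,"wy": 0.322,"wz": 0.398,"claw": 1},
  {"tx": 0.8,"ty": -0.75,"tz": -0.2,"wx": -0.107,"wy": 0.322,"wz": 0.398,"claw": 1},
  {"tx": 0.8,"ty": -0.75,"tz": -0.2,"wx": -0.107,"wy": 0.322,"wz": 0.398,"claw": 1},
  {"tx": 0.8,"ty": -0.75,"tz": -0.2,"wx": -0.107,"wy": 0.322,"wz": 0.398,"claw": 1},
  {"tx": 0.8,"ty": -0.75,"tz": -0.2,"wx": -0.107,"wy": 0.322,"wz": 0.398,"claw": 1},
  {"tx": 0.8,"ty": -0.75,"tz": -0.2,"wx": -0.107,"wy": 0.322,"wz": 0.398,"claw": 1},
])

```text
clock: 1.4
eef_pos: [386.7, -299.1, 291.5]
tool_rot: [3.14, -0.525, -0.24]
force: [0.2, -1.2, 0.1]
width: 0.2
gripper_force: 0.0
```

```bash
python3 - <<'E'
from h import *
from cell import ctrl
s=ctrl.read_state();f0=frame(*CH,0);print(s["clock"],s["eef_pos"],s["tool_rot"])
Rt=toolR(f0);P=(lambda H,d,l,n:H+186*d+12*n)(*frame(*CH,.824))+50*f0[3]
print(P,rel(P,Rt,s))
E
```

```text
1.4 [ 386.71857772 -299.06614167  291.51620689] [ 3.14019253 -0.52468982 -0.2403205 ]
[457.19452194 -10.32107749 255.60193291] [-0.0608, -0.9909, 0.1018, 0.001, -0.0007, -0.0002]
```

Call:
jog_arm([
  {"tx": -0.06,"ty": -0.99,"tz": 0.1,"claw": 1},
  {"tx": -0.06,"ty": -0.99,"tz": 0.1,"claw": 1},
  {"tx": -0.06,"ty": -0.99,"tz": 0.1,"claw": 1},
  {"tx": -0.06,"ty": -0.99,"tz": 0.1,"claw": 1},
  {"tx": -0.06,"ty": -0.99,"tz": 0.1,"claw": 1},
  {"tx": -0.06,"ty": -0.99,"tz": 0.1,"claw": 1},
  {"tx": -0.06,"ty": -0.99,"tz": 0.1,"claw": 1},
  {"tx": -0.06,"ty": -0.99,"tz": 0.1,"claw": 1},
])

```text
invalid input at $.plan[0]: expected keys tx, ty, tz, wx, wy, wz, claw
```

```bash
python3 - <<'E'
from h import *
from cell import ctrl
s=ctrl.read_state();f0=frame(*CH,0);print(s["clock"],s["eef_pos"],s["tool_rot"])
Rt=toolR(f0)
for a in (.824,.74,.66,.58,.5,.42,.34,.26,.18,.1,.03,0):
    print(a,rel((lambda H,d,l,n:H+186*d+12*n)(*frame(*CH,a)),Rt,s)[:3])
E
```

```text
1.4 [ 386.71857772 -299.06614167  291.51620689] [ 3.14019253 -0.52468982 -0.2403205 ]
0.824 [-0.0609, -0.9911, 0.2684]
0.74 [-0.1001, -0.9912, 0.303]
0.66 [-0.1345, -0.9912, 0.3388]
0.58 [-0.1659, -0.9913, 0.3773]
0.5 [-0.1942, -0.9913, 0.4181]
0.42 [-0.2192, -0.9914, 0.4611]
0.34 [-0.2406, -0.9915, 0.5059]
0.26 [-0.2583, -0.9915, 0.5523]
0.18 [-0.2723, -0.9916, 0.6]
0.1 [-0.2825, -0.9917, 0.6487]
0.03 [-0.2881, -0.9917, 0.6918]
0 [-0.2896, -0.9918, 0.7104]
```

Call:
jog_arm([
  {"tx": -0.06,"ty": -0.99,"tz": 0.1,"wx": 0,"wy": 0,"wz": 0,"claw": 1},
  {"tx": -0.06,"ty": -0.99,"tz": 0.1,"wx": 0,"wy": 0,"wz": 0,"claw": 1},
  {"tx": -0.06,"ty": -0.99,"tz": 0.1,"wx": 0,"wy": 0,"wz": 0,"claw": 1},
  {"tx": -0.06,"ty": -0.99,"tz": 0.1,"wx": 0,"wy": 0,"wz": 0,"claw": 1},
  {"tx": -0.06,"ty": -0.99,"tz": 0.1,"wx": 0,"wy": 0,"wz": 0,"claw": 1},
  {"tx": -0.06,"ty": -0.99,"tz": 0.1,"wx": 0,"wy": 0,"wz": 0,"claw": 1},
  {"tx": -0.06,"ty": -0.99,"tz": 0.1,"wx": 0,"wy": 0,"wz": 0,"claw": 1},
  {"tx": -0.06,"ty": -0.99,"tz": 0.1,"wx": 0,"wy": 0,"wz": 0,"claw": 1},
  {"tx": -0.06,"ty": -0.99,"tz": 0.1,"wx": 0,"wy": 0,"wz": 0,"claw": 1},
])

```text
clock: 2.3
eef_pos: [423.2, -143.7, 273.7]
tool_rot: [3.138, -0.499, -0.24]
force: [-0.1, -0.1, 0.8]
width: -0.1
gripper_force: 0.0
```

Call:
jog_arm([
  {"tx": 0,"ty": 0,"tz": 0.08,"wx": 0,"wy": 0,"wz": 0,"claw": 1},
  {"tx": 0,"ty": 0,"tz": 0.165,"wx": 0,"wy": 0,"wz": 0,"claw": 1},
  {"tx": -0.04,"ty": 0,"tz": 0.205,"wx": 0,"wy": 0,"wz": 0,"claw": 1},
  {"tx": -0.075,"ty": 0,"tz": 0.24,"wx": 0,"wy": 0,"wz": 0,"claw": 1},
  {"tx": -0.105,"ty": 0,"tz": 0.28,"wx": 0,"wy": 0,"wz": 0,"claw": 1},
  {"tx": -0.135,"ty": 0,"tz": 0.32,"wx": 0,"wy": 0,"wz": 0,"claw": 1},
])

```text
clock: 2.9
eef_pos: [443.5, -153.7, 237.8]
tool_rot: [-3.136, -0.434, -0.241]
force: [0.3, 0.1, 0.9]
width: -0.1
gripper_force: 0.0
```

```bash
python3 - <<'E'
from h import *
from cell import ctrl
s=ctrl.read_state();print(s["clock"],s["eef_pos"],s["tool_rot"],s["qpos"].round(3))
E
```

```text
2.9 [ 443.49869728 -153.69261004  237.82440062] [-3.13626178 -0.43368303 -0.24055046] [-0.192  0.261  0.61   2.382 -1.099  0.233 -0.398]
```

```bash
cat > kin.py <<'E'
from h import *
import itertools
Q=np.array([[1.10423421,.62937857,.03841595,1.5183721,-.02700427,.9963,-.02001265],[-.192,.261,.61,2.382,-1.099,.233,-.398]])
X=np.array([[253.373,-597.897,230.366],[443.499,-153.693,237.824]]);E=np.array([[-3.1396518,0,.40076808],[-3.13626178,-.43368303,-.24055046]])
def fk(q,p,sg):
    by,d1,L1,a1,L2,a2,d7,a6,tw=p;M=np.eye(3)
    rz=lambda a:R.from_euler("z",a).as_matrix();ry=lambda a:R.from_euler("y",a).as_matrix()
    M=rz(by+sg[0]*q[0]);P=np.array([0,0,d1]);M=M@ry(q[1])@rz(sg[1]*q[2]);P=P+M@[a1,0,L1]
    M=M@ry(q[3])@rz(sg[2]*q[4]);P=P+M@[a2,0,L2];M=M@ry(q[5]);P=P+M@[a6,0,0];M=M@rz(sg[3]*q[6]+tw)
    return P+M@[0,0,d7],M
if __name__=="__main__":
    out=[]
    for sg in itertools.product((1,-1),repeat=4):
        def res(p):
            r=[]
            for q,x,e in zip(Q,X,E):
                P,M=fk(q,p,sg);r+=[(P-x)/10,30*R.from_matrix(M.T@Rc(e)).as_rotvec()]
            return np.concatenate(r+[np.array([p[3],p[5],p[7]])*.001])
        for by in(-2.27,0,1.57,3.14):
            for tw in(0,1.57,3.14,-1.57):
                f=least_squares(res,[by,330,350,0,350,0,250,0,tw]);out.append((f.cost,sg,f.x))
    out.sort(key=lambda o:o[0])
    for o in out[:6]: print(o[0].round(3),o[1],o[2].round(3))
E
python3 kin.py
```

```text
0.084 (-1, -1, -1, -1) [-2.20000e-02  7.92223e+02  7.59220e+01  1.79600e+02  5.96689e+02
  1.98752e+02  2.55730e+01 -6.75670e+01  1.55000e+00]
0.084 (-1, -1, -1, -1) [-2.20000e-02  7.92223e+02  7.59220e+01  1.79601e+02  5.96689e+02
  1.98752e+02  2.55730e+01 -6.75670e+01  1.55000e+00]
0.084 (-1, -1, -1, -1) [-2.20000e-02  7.92223e+02  7.59220e+01  1.79600e+02  5.96689e+02
  1.98752e+02  2.55730e+01 -6.75670e+01  1.55000e+00]
0.084 (-1, -1, -1, -1) [ -6.305 792.223  75.922 179.6   596.689 198.752  25.573 -67.568  -4.733]
0.084 (-1, -1, -1, -1) [-2.20000e-02  7.92223e+02  7.59220e+01  1.79600e+02  5.96689e+02
  1.98752e+02  2.55740e+01 -6.75670e+01  1.55000e+00]
0.084 (-1, -1, -1, -1) [ -6.305 792.223  75.922 179.601 596.688 198.752  25.573 -67.567  -4.733]
```

Call:
jog_arm([
  {"tx": 0,"ty": 0.3,"tz": -0.2,"wx": 0,"wy": -0.33,"wz": 0,"claw": 1},
  {"tx": 0,"ty": 0.3,"tz": -0.2,"wx": 0,"wy": -0.33,"wz": 0,"claw": 1},
  {"tx": 0,"ty": 0.3,"tz": -0.2,"wx": 0,"wy": -0.33,"wz": 0,"claw": 1},
  {"tx": 0,"ty": 0.3,"tz": -0.2,"wx": 0,"wy": -0.33,"wz": 0,"claw": 1},
  {"tx": 0,"ty": 0.3,"tz": -0.2,"wx": 0,"wy": -0.33,"wz": 0,"claw": 1},
  {"tx": 0,"ty": 0.3,"tz": -0.2,"wx": 0,"wy": -0.33,"wz": 0,"claw": 1},
])

```text
clock: 3.5
eef_pos: [400.4, -235.5, 291.7]
tool_rot: [-3.139, 0.084, -0.234]
force: [-0.3, -0.2, -0.9]
width: 0.2
gripper_force: 0.0
```

```bash
cat > rec.py <<'E'
from cell import ctrl
import json
s=ctrl.read_state();d={k:(v.tolist() if hasattr(v,"tolist") else v) for k,v in s.items()}
open("log.jsonl","a").write(json.dumps(d)+"\n");print(s["clock"],s["eef_pos"].round(1),s["tool_rot"].round(3),s["qpos"].round(3),s["force"].round(1),s["width"])
E
python3 rec.py
```

```text
3.5 [ 400.4 -235.5  291.7] [-3.139  0.084 -0.234] [-0.197  0.482  0.978  1.881 -0.404  1.092 -0.857] [-0.3 -0.2 -0.9] 0.18259739047934265
```

Call:
jog_arm([
  {"tx": 0.1,"ty": 0,"tz": 0,"wx": 0,"wy": 0,"wz": -0.5,"claw": 1},
  {"tx": 0.1,"ty": 0,"tz": 0,"wx": 0,"wy": 0,"wz": -0.5,"claw": 1},
  {"tx": 0.1,"ty": 0,"tz": 0,"wx": 0,"wy": 0,"wz": -0.5,"claw": 1},
  {"tx": 0.1,"ty": 0,"tz": 0,"wx": 0,"wy": 0,"wz": -0.5,"claw": 1},
  {"tx": 0.1,"ty": 0,"tz": 0,"wx": 0,"wy": 0,"wz": -0.5,"claw": 1},
  {"tx": 0.1,"ty": 0,"tz": 0,"wx": 0,"wy": 0,"wz": -0.5,"claw": 1},
  {"tx": 0.1,"ty": 0,"tz": 0,"wx": 0,"wy": 0,"wz": -0.5,"claw": 1},
])

```text
clock: 4.2
eef_pos: [426.5, -241.2, 289.7]
tool_rot: [-3.078, 0.054, 0.549]
force: [0.8, -0.1, -0.3]
width: 0.4
gripper_force: 0.0
```

```bash
python3 rec.py; cat > len.py <<'E'
from kin import *
import json
Qs=list(Q);Xs=list(X);Es=list(E)
for r in open("log.jsonl"):
    r=json.loads(r);Qs.append(r["qpos"]);Xs.append(r["eef_pos"]);Es.append(r["tool_rot"])
A=[];b=[];sg=(-1,)*4
for q,x,e in zip(Qs,Xs,Es):
    P,M=fk(q,[0]*8+[np.pi/2],sg);print("rot err",R.from_matrix(M.T@Rc(e)).magnitude().round(4))
    cols=[fk(q,[0]+[float(i==j) for j in range(7)]+[np.pi/2],sg)[0] for i in range(7)]
    A.append(np.array(cols).T);b.append(x)
A=np.vstack(A);b=np.concatenate(b)
w=1e-2*np.diag([0,0,1,0,1,0,1])
p=np.linalg.lstsq(np.vstack([A,w]),np.r_[b,np.zeros(7)],rcond=None);print(p[0].round(1),np.linalg.svd(A)[1].round(2));print((A@p[0]-b).reshape(-1,3).round(1))
E
python3 len.py
```

```text
4.2 [ 426.5 -241.2  289.7] [-3.078  0.054  0.549] [-0.041  0.451  0.72   1.818 -0.302  1.076 -0.226] [ 0.8 -0.1 -0.3] 0.39590937924590486Traceback (most recent call last):
  File "len.py", line 8, in <module>
    P,M=fk(q,[0]*8+[np.pi/2],sg);print("rot err",R.from_matrix(M.T@Rc(e)).magnitude().round(4))
                                                 ^^^^^^^^^^^^^^^^^^^^^^^^^^^^^^^^^^^^^^^^^^
AttributeError: 'float' object has no attribute 'round'
```

```bash
sed -i 's/R.from_matrix(M.T@Rc(e)).magnitude().round(4)/R.from_matrix(M.T@Rc(e)).as_rotvec().round(4)/' len.py; python3 len.py
```

```text
rot err [ 0.  0. -0.]
rot err [0.0004 0.0001 0.001 ]
rot err [-0.  0. -0.]
rot err [-0. -0. -0.]
[386.7 506.3   9.3 382.   -3.4 349.4 -17.1] [3.92 3.32 0.99 0.5  0.47 0.39 0.15]
[[22.1 15.8  5.4]
 [ 1.3 -0.2 -0.2]
 [ 1.  -3.9 -2.6]
 [ 5.6  4.1 -2.6]]
```

Call:
jog_arm([
  {"tx": 0.4,"ty": -0.6,"tz": 0,"wx": 0,"wy": 0,"wz": -0.4,"claw": 1},
  {"tx": 0.4,"ty": -0.6,"tz": 0,"wx": 0,"wy": 0,"wz": -0.4,"claw": 1},
  {"tx": 0.4,"ty": -0.6,"tz": 0,"wx": 0,"wy": 0,"wz": -0.4,"claw": 1},
  {"tx": 0.4,"ty": -0.6,"tz": 0,"wx": 0,"wy": 0,"wz": -0.4,"claw": 1},
  {"tx": 0.4,"ty": -0.6,"tz": 0,"wx": 0,"wy": 0,"wz": -0.4,"claw": 1},
  {"tx": 0.4,"ty": -0.6,"tz": 0,"wx": 0,"wy": 0,"wz": -0.4,"claw": 1},
  {"tx": 0.4,"ty": -0.6,"tz": 0,"wx": 0,"wy": 0,"wz": -0.4,"claw": 1},
])

```text
clock: 4.9
eef_pos: [435.6, -26.4, 294.2]
tool_rot: [-3.058, 0.009, 1.175]
force: [-0.7, -0.2, -0.2]
width: 0.3
gripper_force: 0.0
```

```bash
python3 rec.py
```

```text
4.9 [435.6 -26.4 294.2] [-3.058  0.009  1.175] [-0.387  0.32   0.534  1.938 -0.204  1.019 -0.15 ] [-0.7 -0.2 -0.2] 0.29571300633026915
```

Call:
jog_arm([
  {"tx": 0,"ty": 0,"tz": -0.2,"wx": -0.15,"wy": 0,"wz": 0,"claw": 1},
  {"tx": 0,"ty": 0,"tz": -0.2,"wx": -0.15,"wy": 0,"wz": 0,"claw": 1},
  {"tx": 0,"ty": 0,"tz": -0.2,"wx": -0.15,"wy": 0,"wz": 0,"claw": 1},
])

```text
clock: 5.2
eef_pos: [439.6, -28.1, 354.8]
tool_rot: [2.989, 0.006, 1.175]
force: [-0.1, 0.1, -0.3]
width: 0.1
gripper_force: 0.0
```

```bash
python3 rec.py
```

```text
5.2 [439.6 -28.1 354.8] [2.989 0.006 1.175] [-0.57   0.117  0.58   2.    -0.     0.904 -0.392] [-0.1  0.1 -0.3] 0.09853800505243601
```

Call:
jog_arm([
  {"tx": 0,"ty": 0,"tz": 0.2,"wx": 0.3,"wy": 0,"wz": 0,"claw": 1},
  {"tx": 0,"ty": 0,"tz": 0.2,"wx": 0.3,"wy": 0,"wz": 0,"claw": 1},
  {"tx": 0,"ty": 0,"tz": 0.2,"wx": 0.3,"wy": 0,"wz": 0,"claw": 1},
  {"tx": 0,"ty": 0,"tz": 0.2,"wx": 0.3,"wy": 0,"wz": 0,"claw": 1},
])

```text
clock: 5.6
eef_pos: [450.7, -33.7, 291.8]
tool_rot: [-2.816, 0.011, 1.173]
force: [-0.3, -0.1, -0.9]
width: -0.1
gripper_force: 0.0
```

```bash
python3 rec.py; python3 len.py
```

```text
5.6 [450.7 -33.7 291.8] [-2.816  0.011  1.173] [-0.275  0.5    0.546  1.73  -0.295  1.322 -0.02 ] [-0.3 -0.1 -0.9] -0.10440307875925535
rot err [ 0.  0. -0.]
rot err [0.0004 0.0001 0.001 ]
rot err [-0.  0. -0.]
rot err [-0. -0. -0.]
rot err [ 0. -0.  0.]
rot err [-0. -0. -0.]
rot err [-0. -0.  0.]
[390.6 499.6   7.7 387.5  -3.1 343.3 -13. ] [5.21 4.47 1.02 0.58 0.54 0.46 0.22]
[[19.9 20.2  7.7]
 [-2.5  3.3 -2.4]
 [-2.4 -3.9 -0.9]
 [ 2.2  4.5 -1. ]
 [ 6.7 13.7 -1.9]
 [13.8 22.7  1.8]
 [-1.3  9.1 -3.2]]
```

```bash
cat > len2.py <<'E'
from kin import *
import json
def chain(q):
    s=-1;rz=lambda a:R.from_euler("z",a).as_matrix();ry=lambda a:R.from_euler("y",a).as_matrix()
    F=[np.eye(3)];F.append(F[-1]@rz(-q[0]));F.append(F[-1]@ry(q[1]));F.append(F[-1]@rz(-q[2]));F.append(F[-1]@ry(q[3]));F.append(F[-1]@rz(-q[4]));F.append(F[-1]@ry(q[5]));F.append(F[-1]@rz(np.pi/2-q[6]));return F
def data():
    Qs=list(Q[:1]);Xs=list(X[:1])
    for r in open("log.jsonl"):
        r=json.loads(r);Qs.append(r["qpos"]);Xs.append(r["eef_pos"])
    return np.array(Qs),np.array(Xs)
# sparse choices
names=[(0,2),(0,0),(0,1),(1,0),(1,1),(3,0),(3,1),(3,2),(5,0),(5,1),(5,2),(6,0),(7,0),(7,1),(7,2)]
def solve(names,lam=2e-3):
    Qs,Xs=data();A=np.vstack([np.array([chain(q)[i][:,k] for i,k in names]).T for q in Qs]);b=Xs.ravel()
    main=[(0,2),(3,2),(5,2),(7,2)];w=lam*np.diag([0. if n in main else 1. for n in names])
    p=np.linalg.lstsq(np.vstack([A,w]),np.r_[b,np.zeros(len(names))],rcond=None)[0];return p,(A@p-b).reshape(-1,3)
if __name__=="__main__":
  for nm in ([n for n in names if n[1]==2 or n[0]==0],[n for n in names if n[1]!=1],[n for n in names if n[0]!=0 or n[1]==2],names):
    p,r=solve(nm);print(dict(zip(nm,p.round(1))),"rms",np.sqrt((r**2).mean()).round(2))
E
python3 len2.py
```

```text
{(0, 2): np.float64(355.1), (0, 0): np.float64(-6.4), (0, 1): np.float64(-17.2), (3, 2): np.float64(531.9), (5, 2): np.float64(395.9), (7, 2): np.float64(333.4)} rms 5.31
{(0, 2): np.float64(368.0), (0, 0): np.float64(-4.2), (1, 0): np.float64(-8.6), (3, 0): np.float64(21.6), (3, 2): np.float64(548.8), (5, 0): np.float64(7.3), (5, 2): np.float64(411.2), (6, 0): np.float64(15.9), (7, 0): np.float64(-16.6), (7, 2): np.float64(341.8)} rms 3.64
{(0, 2): np.float64(336.2), (1, 0): np.float64(-0.0), (1, 1): np.float64(-11.5), (3, 0): np.float64(0.0), (3, 1): np.float64(-16.2), (3, 2): np.float64(559.1), (5, 0): np.float64(-0.0), (5, 1): np.float64(-0.4), (5, 2): np.float64(382.1), (6, 0): np.float64(0.0), (7, 0): np.float64(0.0), (7, 1): np.float64(-0.0), (7, 2): np.float64(349.9)} rms 0.0
{(0, 2): np.float64(336.2), (0, 0): np.float64(-0.0), (0, 1): np.float64(-0.0), (1, 0): np.float64(0.0), (1, 1): np.float64(-11.5), (3, 0): np.float64(0.0), (3, 1): np.float64(-16.2), (3, 2): np.float64(559.1), (5, 0): np.float64(-0.0), (5, 1): np.float64(-0.4), (5, 2): np.float64(382.1), (6, 0): np.float64(0.0), (7, 0): np.float64(0.0), (7, 1): np.float64(0.0), (7, 2): np.float64(349.9)} rms 0.0
```

```bash
cat > ik.py <<'E'
from len2 import *
LO=np.array([-3.06,-.37,-1.25,.18,-1.1,.23,-2.94]);HI=np.array([3.06,2.12,1.32,2.47,4.24,1.98,2.94])
def FK(q):
    F=chain(q);return np.array([0,0,336.2])-11.5*F[1][:,1]-16.2*F[3][:,1]+559.1*F[3][:,2]-.4*F[5][:,1]+382.1*F[5][:,2]+349.9*F[7][:,2],F[7]
def IK(P,Rt,q0,reg=.002):
    def f(q):
        p,M=FK(q);return np.r_[(p-P)/100,R.from_matrix(M.T@Rt).as_rotvec(),reg*(q-q0)]
    s=least_squares(f,np.clip(q0,LO+.06,HI-.06),bounds=(LO+.05,HI-.05));return s.x,np.abs(s.fun[:6]).max()
E
python3 - <<'E'
from ik import *
f0=frame(*CH,0);H,d,l,n=f0
qs=[np.array(q) for q in ([-.4,.6,.3,1.7,0,.5,1],[-.2,.6,.3,1.7,0,.5,-1],[0,.6,-.3,1.7,.0,.6,1.5],[.8,.6,-1,1.7,1,.8,2],[-.8,.6,1,1.7,-1,.8,-2])]
for nm,(a,b) in dict(UL=(-1,1),UR=(-1,-1),LR=(1,-1),LL=(1,1)).items():
    P=H+d*(CC+a*57.5)+l*b*65+n*(HL+8)
    for k in(0,60):
        row=[]
        for off in(0,np.pi):
            for th in(.75,.05,-.65):
                best=min((IK(P+k*n,toolR(f0,th+off),q0) for q0 in qs),key=lambda r:r[1]);row.append("%.3f %s"%(best[1],best[0].round(1).tolist()) if th==.05 else "%.3f"%best[1])
        print(nm,P.round(),k,row)
E
```

```text
UL [632.  14. 148.] 0 ['0.000', '0.000 [0.4, 0.8, -0.9, 2.1, 1.7, 0.8, 2.8]', '0.000', '0.000', '0.000 [0.5, 0.9, -1.2, 2.1, 1.7, 1.0, -0.3]', '0.000']
UL [632.  14. 148.] 60 ['0.000', '0.003 [0.1, 0.5, -0.4, 2.2, 1.5, 0.4, 2.9]', '0.000', '0.000', '0.000 [-0.1, 0.5, -0.1, 2.2, 1.5, 0.3, -0.2]', '0.000']
UR [ 601. -112.  148.] 0 ['0.023', '0.000 [0.6, 0.7, -0.8, 2.2, 1.8, 0.6, 2.9]', '0.000', '0.000', '0.000 [0.8, 0.9, -1.2, 2.2, 1.8, 0.9, -0.1]', '0.000']
UR [ 601. -112.  148.] 60 ['0.059', '0.005 [0.4, 0.5, -0.4, 2.2, 1.8, 0.3, 2.9]', '0.000', '0.000', '0.000 [0.4, 0.5, -0.4, 2.2, 1.7, 0.3, -0.2]', '0.000']
LR [504. -89.  90.] 0 ['0.050', '0.062 [0.8, 1.0, -1.2, 2.4, 1.9, 1.0, 2.8]', '0.045', '0.050', '0.062 [0.8, 1.0, -1.2, 2.4, 1.9, 1.0, -0.4]', '0.045']
LR [504. -89.  90.] 60 ['0.142', '0.102 [0.8, 0.8, -1.2, 2.4, 1.7, 0.8, 2.9]', '0.075', '0.082', '0.102 [0.8, 0.8, -1.2, 2.4, 1.7, 0.8, -0.3]', '0.075']
LL [535.  38.  90.] 0 ['0.000', '0.000 [0.3, 0.9, -1.0, 2.4, 1.9, 1.0, 2.4]', '0.000', '0.000', '0.000 [0.1, 0.7, -0.5, 2.4, 2.1, 0.7, -1.0]', '0.000']
LL [535.  38.  90.] 60 ['0.017', '0.003 [0.4, 0.8, -1.2, 2.4, 1.8, 1.1, 2.5]', '0.003', '0.003', '0.003 [0.4, 0.8, -1.2, 2.4, 1.8, 1.1, -0.6]', '0.003']
```

```bash
cat > plan.py <<'E'
from ik import *
SC=dict(UL=(-1,1),UR=(-1,-1),LR=(1,-1),LL=(1,1))
def scr(nm,h=8,ch=CH):
    H,d,l,n=frame(*ch,0);a,b=SC[nm];return H+d*(CC+a*57.5)+l*b*65+n*(HL+h)
def tilted(nm,th,phi,back=0,ch=CH,ps=0.):
    """tool pose gripping at 27 mm with tilt phi about tool y and ps about tool x, backed off along tool z"""
    f=frame(*ch,0);M=toolR(f,th)@R.from_euler("yx",[phi,ps]).as_matrix();g=scr(nm,27,ch);return g+M[:,2]*(19-back),M
def ikphi(nm,th,back,v0,wphi=.05,reg=.003):
    def f(v):
        P,M=tilted(nm,th,v[7],back);p,m=FK(v[:7]);return np.r_[(p-P)/100,R.from_matrix(m.T@M).as_rotvec(),wphi*v[7],reg*(v[:7]-v0[:7])]
    lo=np.r_[LO+.04,-.7];hi=np.r_[HI-.04,.7]
    s=least_squares(f,np.clip(v0,lo+.01,hi-.01),bounds=(lo,hi),max_nfev=40);return s.x,np.abs(s.fun[:6]).max()
E
cat > srch.py <<'E'
from plan import *
import sys
from multiprocessing import Pool
def job(a):
    nm,off,seed=a;g=np.random.default_rng(seed);v=np.r_[g.uniform([-1.2,.2,-1.2,1.2,-1,.3,-2.8],[1.2,1.2,1.2,2.4,2.5,1.4,2.8]),.3*g.normal()]
    v,e=ikphi(nm,.55+off,50,v,reg=1e-4)
    if e>.02: return None
    tr=[v];
    for th,b in((.55,0),(.3,0),(0,0),(-.3,0),(-.65,0),(-.65,50)):
        v,e2=ikphi(nm,th+off,b,v,reg=3e-3);e=max(e,e2);tr.append(v)
    return e,max(abs(t[7]) for t in tr),np.array(tr)
if __name__=="__main__":
    with Pool() as p:
        for nm in SC:
            for off in(0,np.pi):
                r=[x for x in p.map(job,[(nm,off,i) for i in range(40)]) if x is not None and x[0]<.02]
                r.sort(key=lambda x:x[1])
                print(nm,round(off,1),len(r))
                for x in r[:2]: print("  e%.3f phi %s"%(x[0],x[2][:,7].round(2)),x[2][0,:7].round(2),x[2][-2,:7].round(2))
E
export OMP_NUM_THREADS=1; nproc; time timeout 500 python3 srch.py
```

```text
1
UL 0 40
  e0.000 phi [ 0.06  0.02  0.   -0.   -0.   -0.    0.  ] [-0.13  0.49 -0.09  2.22  1.99  0.27  2.9 ] [ 0.02  0.6  -0.29  2.13  1.76  0.37  1.97]
  e0.000 phi [ 0.06  0.02  0.   -0.   -0.   -0.    0.  ] [-0.13  0.49 -0.09  2.22  1.99  0.27  2.9 ] [ 0.02  0.6  -0.29  2.13  1.76  0.37  1.97]
UL 3.1 32
  e0.000 phi [ 0.  0.  0.  0.  0.  0. -0.] [ 0.55  0.78 -1.2   2.15  1.6   0.98  0.27] [ 0.55  0.92 -1.21  2.12  1.72  1.05 -0.95]
  e0.000 phi [ 0.  0.  0.  0.  0.  0. -0.] [ 0.55  0.77 -1.19  2.15  1.6   0.96  0.27] [ 0.55  0.92 -1.21  2.12  1.72  1.05 -0.95]
UR 0 40
  e0.000 phi [ 0.06  0.01 -0.   -0.   -0.   -0.    0.  ] [ 0.37  0.48 -0.36  2.28  2.28  0.27  2.9 ] [ 0.47  0.62 -0.54  2.2   1.95  0.4   2.05]
  e0.000 phi [ 0.06  0.01 -0.   -0.   -0.   -0.    0.  ] [ 0.37  0.48 -0.36  2.28  2.28  0.27  2.9 ] [ 0.47  0.62 -0.54  2.2   1.95  0.4   2.05]
UR 3.1 32
  e0.000 phi [ 0.  0.  0.  0.  0.  0. -0.] [ 0.77  0.64 -1.    2.22  1.67  0.64  0.4 ] [ 0.81  0.84 -1.13  2.19  1.78  0.83 -0.82]
  e0.000 phi [-0.  0.  0.  0.  0.  0. -0.] [ 0.65  0.56 -0.8   2.23  1.7   0.49  0.35] [ 
[... 510 characters left out ...]
7 0.06 0.06 0.06 0.08 0.11] [ 0.5   0.58 -0.72  2.43  1.9   0.57 -0.01] [ 0.85  0.97 -1.21  2.43  1.95  0.97 -1.06]
LL 0 40
  e0.000 phi [-0. -0. -0. -0. -0. -0.  0.] [ 0.3   0.71 -0.94  2.42  1.86  0.89  2.9 ] [ 0.39  0.93 -1.08  2.39  1.92  1.09  1.75]
  e0.000 phi [-0. -0. -0. -0. -0. -0.  0.] [ 0.3   0.71 -0.94  2.42  1.86  0.89  2.9 ] [ 0.39  0.93 -1.08  2.39  1.92  1.1   1.75]
LL 3.1 32
  e0.000 phi [-0.  0.  0.  0.  0.  0. -0.] [ 0.4   0.81 -1.15  2.42  1.8   1.06 -0.17] [ 0.45  1.01 -1.21  2.39  1.89  1.23 -1.34]
  e0.000 phi [-0.  0.  0.  0.  0.  0. -0.] [ 0.39  0.8  -1.12  2.42  1.81  1.03 -0.18] [ 0.45  1.01 -1.21  2.39  1.89  1.22 -1.34]
real	2m13.235s
user	7m43.248s
sys	0m0.422s
```

```bash
python3 - <<'E'
from plan import *
from cell import ctrl
s=ctrl.read_state()
f0=frame(*CH,0)
for yaw in (2.1,2.9):
    M=R.from_euler("xyz",[np.pi,0,yaw]).as_matrix();print(yaw,rel([480,-25,300],M,s))
E
```

```text
2.1 [0.0642, 0.0658, -0.0519, -0.1952, -0.0894, -0.586]
2.9 [0.0642, 0.0658, -0.0519, -0.1587, -0.1735, -1.0899]
```

Call:
jog_arm([
  {"tx": 0.06,"ty": 0.06,"tz": -0.05,"wx": -0.195,"wy": -0.09,"wz": -0.586,"claw": 1},
  {"tx": 0.06,"ty": 0.06,"tz": -0.05,"wx": -0.195,"wy": -0.09,"wz": -0.586,"claw": 1},
  {"tx": 0.06,"ty": 0.06,"tz": -0.05,"wx": -0.195,"wy": -0.09,"wz": -0.586,"claw": 1},
  {"tx": 0.06,"ty": 0.06,"tz": -0.05,"wx": -0.195,"wy": -0.09,"wz": -0.586,"claw": 1},
  {"tx": 0.06,"ty": 0.06,"tz": -0.05,"wx": -0.195,"wy": -0.09,"wz": -0.586,"claw": 1},
  {"tx": 0.06,"ty": 0.06,"tz": -0.05,"wx": -0.195,"wy": -0.09,"wz": -0.586,"claw": 1},
  {"tx": 0.06,"ty": 0.06,"tz": -0.05,"wx": -0.195,"wy": -0.09,"wz": -0.586,"claw": 1},
])

```text
clock: 6.3
eef_pos: [474.6, -23.1, 303.2]
tool_rot: [3.134, 0.004, 2.108]
force: [-0.0, 0.1, 0.9]
width: -0.3
gripper_force: 0.0
```

```bash
python3 rec.py; python3 - <<'E'
from plan import *
from cell import ctrl
s=ctrl.read_state()
for t in (0,.25,.5):
    M=R.from_euler("xyz",[np.pi,t,2.9]).as_matrix();print(rel([480,-25,300],M,s),M[:,2])
E
```

```text
6.3 [474.6 -23.1 303.2] [3.134 0.004 2.108] [-0.271  0.3    0.343  1.901 -0.123  0.953  0.666] [-0.   0.1  0.9] -0.30163640057415314
[-0.0146, 0.012, 0.0109, 0.0035, 0.004, -0.5041] [ 2.92995925e-17  1.18908081e-16 -1.00000000e+00]
[-0.0146, 0.012, 0.0109, -0.0595, -0.1468, -0.5018] [ 0.24021889 -0.05919123 -0.96891242]
[-0.0146, 0.012, 0.0109, -0.1225, -0.2974, -0.4941] [ 0.46550214 -0.11470224 -0.87758256]
```

```bash
cat > sim.py <<'E'
from plan import *
def jac(q):
    p0,M0=FK(q);J=np.zeros((6,7))
    for i in range(7):
        e=np.zeros(7);e[i]=1e-5;p,M=FK(q+e);J[:3,i]=(p-p0)/1e-5;J[3:,i]=R.from_matrix(M@M0.T).as_rotvec()/1e-5
    return J,p0,M0
def go(q,P,Rt,n=60,kn=0.,qc=None,w=None):
    q=np.array(q,float);W=np.ones(7) if w is None else w
    _,p0,M0=jac(q);rv=R.from_matrix(M0.T@Rt).as_rotvec()
    for k in range(1,n+1):
        s=k/n;Pd=p0+(P-p0)*s;Md=M0@R.from_rotvec(rv*s).as_matrix()
        J,p,M=jac(q);e=np.r_[Pd-p,R.from_matrix(Md@M.T).as_rotvec()];S=np.diag([.003]*3+[1]*3);Js=S@J
        pin=np.linalg.solve(np.diag(W),Js.T)@np.linalg.inv(Js@np.linalg.solve(np.diag(W),Js.T)+1e-5*np.eye(6))
        dq=pin@(S@e)
        if qc is not None: dq+=kn/n*(np.eye(7)-pin@Js)@(qc-q)
        q=np.clip(q+dq,LO,HI)
    return q
if __name__=="__main__":
    L=[json.loads(r) for r in open("log.jsonl")]
    home=np.array([1.104,.628,.038,1.517,-.027,.996,-.02]);mid=(LO+HI)/2
    for a,b in zip(L[:-1],L[1:]):
        P=np.array(b["eef_pos"]);Rt=Rc(b["tool_rot"])
        print("from",np.round(a["qpos"],2),"act",np.round(b["qpos"],2))
        print("  pinv",go(a["qpos"],P,Rt).round(2)," mid",go(a["qpos"],P,Rt,kn=1,qc=mid).round(2)," home",go(a["qpos"],P,Rt,kn=1,qc=home).round(2))
E
python3 sim.py
```

```text
from [-0.2   0.48  0.98  1.88 -0.4   1.09 -0.86] act [-0.04  0.45  0.72  1.82 -0.3   1.08 -0.23]
  pinv [-0.04  0.45  0.73  1.82 -0.31  1.08 -0.22]  mid [ 0.24  0.39  0.29  1.81 -0.11  1.04 -0.45]  home [ 0.25  0.38  0.28  1.81 -0.1   1.04 -0.46]
from [-0.04  0.45  0.72  1.82 -0.3   1.08 -0.23] act [-0.39  0.32  0.53  1.94 -0.2   1.02 -0.15]
  pinv [-0.38  0.32  0.53  1.94 -0.2   1.02 -0.15]  mid [-0.04  0.29  0.07  1.93 -0.05  1.01 -0.34]  home [ 0.03  0.29 -0.02  1.93 -0.02  1.01 -0.37]
from [-0.39  0.32  0.53  1.94 -0.2   1.02 -0.15] act [-0.57  0.12  0.58  2.   -0.    0.9  -0.39]
  pinv [-0.56  0.12  0.57  2.    0.    0.9  -0.4 ]  mid [-0.17  0.11  0.13  1.99  0.07  0.91 -0.48]  home [ 0.    0.11 -0.07  1.99  0.1   0.91 -0.52]
from [-0.57  0.12  0.58  2.   -0.    0.9  -0.39] act [-0.27  0.5   0.55  1.73 -0.3   1.32 -0.02]
  pinv [-0.26  0.5   0.52  1.73 -0.29  1.32 -0.03]  mid [ 0.02  0.45  0.1   1.72 -0.13  1.29 -0.23]  home [ 0.1   0.45 -0.03  1.72 -0.08  1.28 -0.29]
from [-0.27  0.5   0.55  1.73 -0.3   1.32 -0.02] act [-0.27  0.3   0.34  1.9  -0.12  0.95  0.67]
  pinv [-0.27  0.3   0.34  1.9  -0.12  0.95  0.67]  mid [ 0.09  0.29 -0.14  1.89  0.05  0.95  0.47]  home [ 0.15  0.29 -0.21  1.89  0.07  0.96  0.44]
```

```bash
cat > loop.py <<'E'
from sim import *
import time
L=[json.loads(r) for r in open("log.jsonl")];q0=np.array(L[-1]["qpos"])
f0=frame(*CH,0);H,d,l,n=f0
C=scr("LL",180)*.5+scr("LR",180)*.5
MF=toolR(f0,np.pi-.05)@R.from_euler("y",.35).as_matrix()  # near-vertical final
PF=np.array([500,-30,280.])
def run(wps,n=25):
    q=q0
    for P,M in wps: q=go(q,P,M,n=n)
    return q
q=run([(PF,MF)],40);print("direct",q.round(2))
q1=q
g=np.random.default_rng(0);best=[];t=time.time()
while time.time()-t<300:
    wps=[]
    for k in range(g.integers(1,3)):
        P=np.array([g.uniform(400,620),g.uniform(-350,350),g.uniform(300,480)])
        M=R.from_euler("z",g.uniform(-1.2,1.2))*R.from_matrix(MF);M=R.from_rotvec(np.r_[g.uniform(-1,1,2),0])*M
        wps.append((P,M.as_matrix()))
    q=run(wps+[(PF,MF)]);p,_=FK(q);
    if np.linalg.norm(p-PF)>5: continue
    sc=abs(q[2]+.9)+.5*abs(q[4]-1.5);best.append((sc,q,wps));best.sort(key=lambda b:b[0]);best=best[:3]
for b in best:
    print(b[0],b[1].round(2));[print("   ",P.round(),R.from_matrix(M).as_euler("xyz").round(2)) for P,M in b[2]]
E
timeout 560 python3 loop.py
```

```text
direct [-0.15  0.28  0.17  2.02 -0.04  0.68  1.32]
0.5402806456093447 [ 0.69  0.39 -0.96  2.    0.53  0.81  0.73]
    [ 457. -194.  429.] [2.86 0.58 2.88]
    [583. 119. 349.] [-2.54  1.03  2.52]
0.6131004660449516 [ 0.6   0.36 -0.81  2.    0.45  0.77  0.82]
    [ 482. -319.  362.] [-2.95  0.42 -2.34]
    [568. 158. 437.] [-1.85  0.78 -2.46]
0.6434487880335513 [ 0.58  0.35 -0.79  2.    0.43  0.77  0.83]
    [580. -68. 397.] [2.17 0.21 1.72]
    [570. 151. 428.] [2.7  0.38 1.55]
```

```bash
cat > full.py <<'E'
from sim import *
import sys
f0=frame(*CH,0)
def tab(a,k=0,up=0): H,d,l,n=frame(*CH,a);return H+186*d+(12+k)*n+np.array([0,0,up])
def screws(q,phis,say=True,off=np.pi):
    for nm in("LL","UR","LR","UL"):
        ph=phis[nm];out=[]
        for th,b in((.55,100),(.55,50),(.55,0),(-.05,0),(-.65,0),(-.65,50),(-.65,100)):
            P,M=tilted(nm,th+off,ph,b);q=go(q,P,M,n=20);p,m=FK(q)
            out.append((np.linalg.norm(p-P),np.minimum(q-LO,HI-q).min()));
        print(nm,"err %.1f marg %.2f"%(max(o[0] for o in out),min(o[1] for o in out)),q.round(2))
    return q
if __name__=="__main__":
    L=[json.loads(r) for r in open("log.jsonl")];q0=np.array(L[-1]["qpos"])
    W=[([457,-194,429],[2.86,.58,2.88]),([583,119,349],[-2.54,1.03,2.52])]
    q=q0
    for P,e in W: q=go(q,np.array(P),Rc(e),n=40);print(q.round(2),np.minimum(q-LO,HI-q).min().round(2))
    for ph in(.2,.35,.5):
        M=toolR(f0,np.pi-.05)@R.from_euler("y",ph).as_matrix();qq=go(q,tab(.824,0,60),M,n=40);print("close",ph,qq.round(2))
        for a in(.824,.5,.25,0): qq=go(qq,tab(a),M,n=20);p,_=FK(qq);print("   ",a,qq.round(2),np.linalg.norm(p-tab(a)).round(1),np.minimum(qq-LO,HI-qq).min().round(2))
        qq=go(qq,tab(0)+[0,0,100],M,n=20)
        screws(qq,dict(LL=.1,UR=0.05,LR=.15,UL=0.))
E
python3 full.py
```

```text
[ 0.19  0.02  0.5   2.06 -0.74  0.79  2.55] 0.36
[-0.52  0.75 -0.4   1.58  1.08  1.79 -0.64] 0.19
close 0.2 [ 0.56  0.27 -0.8   2.18  0.63  0.56  0.58]
    0.824 [ 0.39  0.36 -0.63  2.27  0.91  0.42  0.3 ] 0.0 0.19
    0.5 [ 0.17  0.44 -0.37  2.37  1.4   0.27 -0.21] 0.1 0.04
    0.25 [ 0.22  0.58 -0.45  2.39  1.85  0.36 -0.66] 0.0 0.08
    0 [ 0.27  0.71 -0.52  2.38  2.02  0.47 -0.79] 0.0 0.09
LL err 0.0 marg 0.08 [ 0.31  0.47 -0.77  2.39  1.65  0.51 -1.19]
UR err 0.1 marg 0.23 [ 0.8   0.48 -0.94  2.19  1.31  0.47 -0.46]
LR err 4.3 marg 0.00 [ 1.01  0.64 -1.25  2.4   1.56  0.62 -0.73]
UL err 5.4 marg 0.00 [ 0.59  0.67 -1.25  2.16  1.48  0.95 -0.87]
close 0.35 [ 0.62  0.35 -0.88  2.05  0.49  0.75  0.74]
    0.824 [ 0.52  0.43 -0.77  2.13  0.64  0.61  0.59] 0.0 0.34
    0.5 [ 0.38  0.5  -0.61  2.23  0.84  0.45  0.39] 0.0 0.22
    0.25 [ 0.26  0.58 -0.44  2.26  1.03  0.32  0.2 ] 0.0 0.09
    0 [ 0.14  0.66 -0.26  2.25  1.24  0.23  0.01] 8.7 0.0
LL err 0.2 marg 0.09 [ 0.35  0.49 -0.83  2.38  1.64  0.54 -1.18]
UR err 0.1 marg 0.26 [ 0.83  0.49 -0.99  2.19  1.33  0.5  -0.48]
LR err 4.5 marg 0.00 [ 1.01  0.64 -1.25  2.4   1.56  0.62 -0.73]
UL err 5.4 marg 0.00 [ 0.59  0.67 -1.25  2.16  1.48  0.95 -0.87]
close 0.5 [ 0.64  0.44 -0.91  1.93  0.42  0.94  0.82]
    0.824 [ 0.57  0.52 -0.84  2.01  0.52  0.81  0.73] 0.0 0.41
    0.5 [ 0.5   0.58 -0.75  2.1   0.63  0.66  0.61] 0.0 0.37
    0.25 [ 0.43  0.66 -0.65  2.13  0.74  0.56  0.52] 0.0 0.33
    0 [ 0.37  0.74 -0.56  2.11  0.83  0.49  0.46] 0.0 0.26
LL err 0.4 marg 0.09 [ 0.37  0.5  -0.86  2.38  1.64  0.56 -1.17]
UR err 0.1 marg 0.23 [ 0.84  0.5  -1.02  2.19  1.34  0.52 -0.48]
LR err 4.5 marg 0.00 [ 1.01  0.64 -1.25  2.4   1.56  0.62 -0.73]
UL err 5.4 marg 0.00 [ 0.59  0.67 -1.25  2.16  1.48  0.95 -0.87]
```

```bash
cat > to.py <<'E'
from sim import *
from cell import ctrl
def show(P,M,s,q=None,tag=""):
    t=rel(P,M,s);q=s["qpos"] if q is None else q;q2=go(q,np.array(P),M,n=30)
    dist=np.linalg.norm(np.array(P)-s["eef_pos"]);ang=np.degrees(np.linalg.norm(t[3:])*np.pi/2)
    print(tag,t,"rows>=%.1f/%.1f jt %.1f"%(dist/50,ang/8.59,(np.abs(q2-q)/(.07*np.array([2.57,2.57]+[3.14]*5))).max()),q2.round(2));return q2
E
python3 - <<'E'
from to import *
s=ctrl.read_state()
show([457,-194,429],Rc([2.86,.58,2.88]),s)
E
```

```text
[-0.4608, -0.3391, -0.4201, -0.3051, -0.2784, -0.5264] rows>=4.3/7.0 jt 8.6 [ 0.19  0.02  0.5   2.06 -0.74  0.79  2.55]
```

Call:
jog_arm([
  {"tx": -0.46,"ty": -0.34,"tz": -0.42,"wx": -0.305,"wy": -0.278,"wz": -0.526,"claw": 1},
  {"tx": -0.46,"ty": -0.34,"tz": -0.42,"wx": -0.305,"wy": -0.278,"wz": -0.526,"claw": 1},
  {"tx": -0.46,"ty": -0.34,"tz": -0.42,"wx": -0.305,"wy": -0.278,"wz": -0.526,"claw": 1},
  {"tx": -0.46,"ty": -0.34,"tz": -0.42,"wx": -0.305,"wy": -0.278,"wz": -0.526,"claw": 1},
  {"tx": -0.46,"ty": -0.34,"tz": -0.42,"wx": -0.305,"wy": -0.278,"wz": -0.526,"claw": 1},
  {"tx": -0.46,"ty": -0.34,"tz": -0.42,"wx": -0.305,"wy": -0.278,"wz": -0.526,"claw": 1},
  {"tx": -0.46,"ty": -0.34,"tz": -0.42,"wx": -0.305,"wy": -0.278,"wz": -0.526,"claw": 1},
  {"tx": -0.46,"ty": -0.34,"tz": -0.42,"wx": -0.305,"wy": -0.278,"wz": -0.526,"claw": 1},
  {"tx": -0.46,"ty": -0.34,"tz": -0.42,"wx": -0.305,"wy": -0.278,"wz": -0.526,"claw": 1},
  {"tx": -0.46,"ty": -0.34,"tz": -0.42,"wx": -0.305,"wy": -0.278,"wz": -0.526,"claw": 1},
])

```text
clock: 7.3
eef_pos: [455.4, -194.8, 428.2]
tool_rot: [2.86, 0.577, 2.871]
force: [0.4, -0.1, -0.3]
width: 0.1
gripper_force: 0.0
```

```bash
python3 rec.py; python3 - <<'E'
from to import *
s=ctrl.read_state()
show([583,119,349],Rc([-2.54,1.03,2.52]),s)
E
```

```text
7.3 [ 455.4 -194.8  428.2] [2.86  0.577 2.871] [ 0.218  0.016  0.472  2.063 -0.735  0.784  2.532] [ 0.4 -0.1 -0.3] 0.1145297243540172
 [0.0352, 0.9963, 0.5925, 0.7115, -0.2705, 0.2103] rows>=7.0/8.3 jt 14.5 [-0.5   0.76 -0.44  1.58  1.09  1.81 -0.65]
```

Call:
jog_arm([
  {"tx": 0,"ty": 0.07,"tz": 0.042,"wx": 0.051,"wy": -0.019,"wz": 0.015,"claw": 1},
  {"tx": 0,"ty": 0.142,"tz": 0.085,"wx": 0.102,"wy": -0.039,"wz": 0.03,"claw": 1},
  {"tx": 0,"ty": 0.213,"tz": 0.127,"wx": 0.152,"wy": -0.058,"wz": 0.045,"claw": 1},
  {"tx": 0,"ty": 0.285,"tz": 0.17,"wx": 0.203,"wy": -0.077,"wz": 0.06,"claw": 1},
  {"tx": 0.01,"ty": 0.356,"tz": 0.21,"wx": 0.254,"wy": -0.097,"wz": 0.075,"claw": 1},
  {"tx": 0.01,"ty": 0.427,"tz": 0.254,"wx": 0.305,"wy": -0.116,"wz": 0.09,"claw": 1},
  {"tx": 0.02,"ty": 0.5,"tz": 0.296,"wx": 0.356,"wy": -0.135,"wz": 0.105,"claw": 1},
  {"tx": 0.02,"ty": 0.57,"tz": 0.339,"wx": 0.407,"wy": -0.155,"wz": 0.12,"claw": 1},
  {"tx": 0.02,"ty": 0.64,"tz": 0.381,"wx": 0.457,"wy": -0.174,"wz": 0.135,"claw": 1},
  {"tx": 0.025,"ty": 0.71,"tz": 0.423,"wx": 0.508,"wy": -0.193,"wz": 0.15,"claw": 1},
  {"tx": 0.03,"ty": 0.783,"tz": 0.466,"wx": 0.559,"wy": -0.213,"wz": 0.165,"claw": 1},
  {"tx": 0.03,"ty": 0.854,"tz": 0.508,"wx": 0.61,"wy": -0.232,"wz": 0.18,"claw": 1},
])

```text
clock: 8.5
eef_pos: [507.2, -27.1, 363.4]
tool_rot: [-2.932, 0.658, 2.648]
force: [1.5, -1.4, -1.3]
width: 0.1
gripper_force: 0.0
```

```bash
python3 rec.py; python3 - <<'E'
from to import *
s=ctrl.read_state()
show([583,119,349],Rc([-2.54,1.03,2.52]),s)
E
```

```text
8.5 [507.2 -27.1 363.4] [-2.932  0.658  2.648] [-0.139  0.183 -0.351  2.117  0.976  0.922 -0.122] [ 1.5 -1.4 -1.3] 0.07890097549995839
 [0.0361, 0.5435, -0.0821, 0.3075, -0.1975, 0.1445] rows>=3.3/4.1 jt 3.6 [-0.61  0.73 -0.24  1.58  1.02  1.71 -0.6 ]
```

```bash
cat > t.py <<'E'
from full import *
from to import show
from cell import ctrl
s=ctrl.read_state();q=s["qpos"]
for W in (0,1):
    qq=q
    if W: qq=go(qq,np.array([583,119,349.]),Rc([-2.54,1.03,2.52]),n=30)
    for ph in(.4,.5):
        M=toolR(f0,np.pi-.05)@R.from_euler("y",ph).as_matrix();z=go(qq,tab(.824,0,60),M,n=40);print(W,ph,z.round(2))
        for a in(.824,.5,.25,0): z=go(z,tab(a),M,n=20);p,_=FK(z);print("   ",a,z.round(2),np.linalg.norm(p-tab(a)).round(1),np.minimum(z-LO,HI-z).min().round(2))
    z=go(z,tab(0)+[0,0,100],M,n=20)
    screws(z,dict(LL=.1,UR=0.05,LR=.15,UL=0.))
    screws(z,dict(LL=.15,UR=0.1,LR=.2,UL=0.1))
M=toolR(f0,np.pi-.05)@R.from_euler("y",.5).as_matrix()
show(tab(.824,0,60),M,s)
E
python3 t.py
```

```text
0 0.4 [ 0.35  0.31 -0.5   2.01  0.25  0.75  0.99]
    0.824 [ 0.3   0.39 -0.45  2.1   0.34  0.59  0.9 ] 0.0 0.36
    0.5 [ 0.21  0.47 -0.35  2.19  0.45  0.41  0.78] 0.0 0.18
    0.25 [ 0.13  0.56 -0.23  2.22  0.53  0.28  0.71] 0.0 0.05
    0 [ 0.07  0.66 -0.14  2.21  0.6   0.23  0.66] 16.3 0.0
0 0.5 [ 0.37  0.36 -0.51  1.93  0.2   0.87  1.05]
    0.824 [ 0.33  0.44 -0.47  2.01  0.27  0.72  0.98] 0.0 0.46
    0.5 [ 0.27  0.51 -0.41  2.1   0.35  0.56  0.91] 0.0 0.33
    0.25 [ 0.22  0.6  -0.34  2.13  0.41  0.44  0.85] 0.0 0.21
    0 [ 0.18  0.69 -0.27  2.12  0.46  0.36  0.82] 0.0 0.13
LL err 3.2 marg 0.00 [ 0.11  0.42 -0.48  2.39  1.72  0.36 -1.25]
UR err 0.1 marg 0.07 [ 0.67  0.42 -0.75  2.2   1.24  0.36 -0.4 ]
LR err 0.1 marg 0.07 [ 0.96  0.58 -1.14  2.4   1.58  0.52 -0.74]
UL err 0.1 marg 0.00 [ 0.59  0.67 -1.25  2.16  1.48  0.94 -0.87]
LL err 4.0 marg 0.00 [ 0.11  0.4  -0.41  2.36  1.58  0.26 -1.06]
UR err 0.1 marg 0.06 [ 0.74  0.44 -0.8   2.15  1.04  0.38 -0.17]
LR err 0.2 marg 0.11 [ 0.99  0.58 -1.12  2.36  1.41  0.47 -0.54]
UL err 0.1 marg 0.01 [ 0.67  0.66 -1.24  2.09  1.33  0.
[... 535 characters left out ...]
0.25
    0 [ 0.26  0.7  -0.39  2.12  0.63  0.4   0.65] 0.0 0.17
LL err 0.5 marg 0.08 [ 0.22  0.44 -0.63  2.39  1.68  0.43 -1.21]
UR err 0.1 marg 0.15 [ 0.74  0.44 -0.84  2.19  1.28  0.41 -0.43]
LR err 0.1 marg 0.05 [ 0.99  0.61 -1.2   2.4   1.57  0.57 -0.74]
UL err 5.3 marg 0.00 [ 0.59  0.67 -1.25  2.16  1.48  0.95 -0.87]
LL err 0.3 marg 0.10 [ 0.23  0.43 -0.57  2.36  1.56  0.33 -1.04]
UR err 0.1 marg 0.14 [ 0.79  0.46 -0.88  2.15  1.09  0.42 -0.22]
LR err 0.2 marg 0.06 [ 1.02  0.61 -1.19  2.36  1.42  0.52 -0.55]
UL err 6.1 marg 0.00 [ 0.67  0.67 -1.25  2.09  1.33  0.85 -0.66]
 [0.2591, 0.0296, 0.1814, -0.1894, 0.3909, -0.1654] rows>=1.9/4.9 jt 5.3 [ 0.36  0.36 -0.51  1.93  0.2   0.87  1.05]
```

Continue via W2.

Call:
jog_arm([
  {"tx": 0.01,"ty": 0.13,"tz": -0.02,"wx": 0.077,"wy": -0.05,"wz": 0.036,"claw": 1},
  {"tx": 0.02,"ty": 0.27,"tz": -0.04,"wx": 0.154,"wy": -0.1,"wz": 0.072,"claw": 1},
  {"tx": 0.03,"ty": 0.41,"tz": -0.06,"wx": 0.23,"wy": -0.15,"wz": 0.108,"claw": 1},
  {"tx": 0.036,"ty": 0.54,"tz": -0.08,"wx": 0.31,"wy": -0.2,"wz": 0.145,"claw": 1},
  {"tx": 0.036,"ty": 0.54,"tz": -0.08,"wx": 0.31,"wy": -0.2,"wz": 0.145,"claw": 1},
])

```text
clock: 9.0
eef_pos: [583.0, 128.3, 335.4]
tool_rot: [-2.518, 1.023, 2.551]
force: [-0.1, 0.4, -0.3]
width: 0.1
gripper_force: 0.0
```

```bash
python3 rec.py; cat > t2.py <<'E'
from full import *
from to import show
from cell import ctrl
s=ctrl.read_state()
M=toolR(f0,np.pi-.05)@R.from_euler("y",.5).as_matrix()
show(tab(.824,0,50),M,s)
E
python3 t2.py
```

```text
9.0 [583.  128.3 335.4] [-2.518  1.023  2.551] [-0.605  0.759 -0.269  1.577  1.032  1.718 -0.61 ] [-0.1  0.4 -0.3] 0.13820606070022437
 [0.2145, -0.4101, 0.438, -0.4764, 0.5652, -0.3637] rows>=3.8/8.6 jt 6.9 [ 0.53  0.41 -0.75  1.94  0.34  0.88  0.9 ]
```

```bash
sed -i 's/tab(.824,0,50)/tab(.824,0,90)/' t2.py; python3 t2.py
```

```text
[0.1007, -0.4506, 0.3816, -0.4764, 0.5652, -0.3637] rows>=3.6/8.6 jt 7.3 [ 0.51  0.35 -0.71  1.88  0.26  0.97  0.99]
```

Call:
jog_arm([
  {"tx": 0.01,"ty": -0.05,"tz": 0.042,"wx": -0.053,"wy": 0.063,"wz": -0.04,"claw": 1},
  {"tx": 0.02,"ty": -0.1,"tz": 0.085,"wx": -0.106,"wy": 0.126,"wz": -0.08,"claw": 1},
  {"tx": 0.03,"ty": -0.15,"tz": 0.127,"wx": -0.159,"wy": 0.188,"wz": -0.121,"claw": 1},
  {"tx": 0.045,"ty": -0.2,"tz": 0.17,"wx": -0.212,"wy": 0.251,"wz": -0.162,"claw": 1},
  {"tx": 0.055,"ty": -0.25,"tz": 0.212,"wx": -0.265,"wy": 0.314,"wz": -0.202,"claw": 1},
  {"tx": 0.065,"ty": -0.3,"tz": 0.255,"wx": -0.318,"wy": 0.377,"wz": -0.243,"claw": 1},
  {"tx": 0.08,"ty": -0.35,"tz": 0.297,"wx": -0.371,"wy": 0.44,"wz": -0.283,"claw": 1},
  {"tx": 0.09,"ty": -0.4,"tz": 0.34,"wx": -0.424,"wy": 0.502,"wz": -0.323,"claw": 1},
  {"tx": 0.1,"ty": -0.45,"tz": 0.38,"wx": -0.476,"wy": 0.565,"wz": -0.364,"claw": 1},
  {"tx": 0.1,"ty": -0.45,"tz": 0.38,"wx": -0.476,"wy": 0.565,"wz": -0.364,"claw": 1},
  {"tx": 0.1,"ty": -0.45,"tz": 0.38,"wx": -0.476,"wy": 0.565,"wz": -0.364,"claw": 1},
])

```text
clock: 10.1
eef_pos: [479.3, -28.3, 312.9]
tool_rot: [3.115, 0.029, 2.84]
force: [0.2, -0.3, 0.1]
width: 0.4
gripper_force: 0.0
```

```bash
python3 rec.py; python3 - <<'E'
from full import *
from cell import ctrl
s=ctrl.read_state();M=Rc(s["tool_rot"]);print(M[:,2])
for a,u in((.824,20),(.824,0),(.74,0),(.66,0),(.58,0),(.5,0),(.42,0),(.34,0),(.26,0),(.18,0),(.1,0),(.03,0),(0,0)): print(a,rel(tab(a,0,u),M,s)[:3])
E
```

```text
10.1 [479.3 -28.3 312.9] [3.115 0.029 2.84 ] [ 0.517  0.324 -0.667  1.877  0.225  0.98   1.026] [ 0.2 -0.3  0.1] 0.40443288241072783
[ 0.03610199  0.0168749  -0.99920563]
0.824 [0.013, 0.0333, 0.2695]
0.824 [0.015, 0.0315, 0.3362]
0.74 [0.0329, 0.0292, 0.3851]
0.66 [0.0462, 0.0271, 0.4329]
0.58 [0.0556, 0.0253, 0.4817]
0.5 [0.061, 0.0238, 0.5311]
0.42 [0.0625, 0.0224, 0.5807]
0.34 [0.0601, 0.0213, 0.6303]
0.26 [0.0537, 0.0205, 0.6796]
0.18 [0.0433, 0.0199, 0.7282]
0.1 [0.0292, 0.0196, 0.7758]
0.03 [0.0137, 0.0195, 0.8165]
0 [0.0062, 0.0196, 0.8335]
```

Call:
jog_arm([
  {"tx": 0.013,"ty": 0.032,"tz": 0.15,"wx": 0,"wy": 0,"wz": 0,"claw": 1},
  {"tx": 0.013,"ty": 0.032,"tz": 0.27,"wx": 0,"wy": 0,"wz": 0,"claw": 1},
  {"tx": 0.015,"ty": 0.031,"tz": 0.335,"wx": 0,"wy": 0,"wz": 0,"claw": 1},
  {"tx": 0.033,"ty": 0.029,"tz": 0.385,"wx": 0,"wy": 0,"wz": 0,"claw": 1},
  {"tx": 0.046,"ty": 0.027,"tz": 0.433,"wx": 0,"wy": 0,"wz": 0,"claw": 1},
  {"tx": 0.055,"ty": 0.025,"tz": 0.48,"wx": 0,"wy": 0,"wz": 0,"claw": 1},
  {"tx": 0.061,"ty": 0.024,"tz": 0.53,"wx": 0,"wy": 0,"wz": 0,"claw": 1},
  {"tx": 0.062,"ty": 0.022,"tz": 0.58,"wx": 0,"wy": 0,"wz": 0,"claw": 1},
  {"tx": 0.06,"ty": 0.021,"tz": 0.63,"wx": 0,"wy": 0,"wz": 0,"claw": 1},
  {"tx": 0.054,"ty": 0.02,"tz": 0.68,"wx": 0,"wy": 0,"wz": 0,"claw": 1},
  {"tx": 0.043,"ty": 0.02,"tz": 0.728,"wx": 0,"wy": 0,"wz": 0,"claw": 1},
  {"tx": 0.029,"ty": 0.02,"tz": 0.775,"wx": 0,"wy": 0,"wz": 0,"claw": 1},
])

```text
clock: 11.3
eef_pos: [480.6, -9.7, 80.6]
tool_rot: [3.114, 0.03, 2.852]
force: [-0.4, -1.3, 2.9]
width: -0.0
gripper_force: 1.2
```

```bash
python3 rec.py; python3 - <<'E'
from full import *
from cell import ctrl
s=ctrl.read_state();M=Rc(s["tool_rot"])
for a,k in((.05,0),(0,0),(0,-3)): print(a,rel(tab(a,k),M,s)[:3])
E
```

```text
11.3 [480.6  -9.7  80.6] [3.114 0.03  2.852] [ 0.241  0.658 -0.391  2.136  0.583  0.407  0.673] [-0.4 -1.3  2.9] -0.0019283996392000448
0.05 [-0.0184, -0.0206, 0.0298]
0 [-0.0306, -0.0207, 0.0584]
0 [-0.0353, -0.0207, 0.0672]
```

Contact at 3 N, moving with the tab. Finish the stroke.

Call:
jog_arm([
  {"tx": -0.018,"ty": -0.01,"tz": 0.03,"wx": 0,"wy": 0,"wz": 0,"claw": 1},
  {"tx": -0.03,"ty": -0.01,"tz": 0.058,"wx": 0,"wy": 0,"wz": 0,"claw": 1},
  {"tx": -0.03,"ty": -0.01,"tz": 0.065,"wx": 0,"wy": 0,"wz": 0,"claw": 1},
  {"tx": -0.03,"ty": -0.01,"tz": 0.065,"wx": 0,"wy": 0,"wz": 0,"claw": 1},
])

```text
clock: 11.7
eef_pos: [487.7, -14.8, 65.4]
tool_rot: [3.115, 0.03, 2.853]
force: [-16.0, 2.9, 56.2]
width: -0.1
gripper_force: 28.1
```

```bash
python3 rec.py
```

```text
11.7 [487.7 -14.8  65.4] [3.115 0.03  2.853] [ 0.231  0.691 -0.364  2.125  0.604  0.384  0.668] [-16.    2.9  56.2] -0.09565273179107077
```

Call:
jog_arm([
  {"tx": 0.02,"ty": 0,"tz": -0.15,"wx": 0,"wy": 0,"wz": 0,"claw": 0.3},
  {"tx": 0.05,"ty": 0,"tz": -0.3,"wx": 0,"wy": 0,"wz": 0,"claw": 0.3},
  {"tx": 0.1,"ty": 0,"tz": -0.45,"wx": 0,"wy": 0,"wz": 0,"claw": 0.3},
  {"tx": 0.1,"ty": 0,"tz": -0.6,"wx": 0,"wy": 0,"wz": 0,"claw": 0.3},
  {"tx": 0.1,"ty": 0,"tz": -0.7,"wx": 0,"wy": 0,"wz": 0,"claw": 0.3},
  {"tx": 0.1,"ty": 0,"tz": -0.7,"wx": 0,"wy": 0,"wz": 0,"claw": 0.3},
])

```text
clock: 12.3
eef_pos: [455.6, -11.5, 274.3]
tool_rot: [3.112, 0.038, 2.85]
force: [0.5, 0.4, -1.0]
width: 60.0
gripper_force: 0.0
```

```bash
python3 rec.py; python3 - <<'E'
from plan import *
from cell import ctrl
s=ctrl.read_state();w=ctrl.get_image("wrist");np.savez("wrist.npz",**w,eef_pos=s["eef_pos"],tool_rot=s["tool_rot"]);print(w["hand_eye"].round(3))
for n in("side",):
    d=ctrl.get_image(n);np.savez(n+"1.npz",**d)
P=np.array([scr(k,30) for k in SC])
W=np.eye(4);W[:3,:3]=Rc(s["tool_rot"]);W[:3,3]=s["eef_pos"];T=np.linalg.inv(W@w["hand_eye"])
q=P@T[:3,:3].T+T[:3,3];print("wrist proj",np.c_[w["fx"]*q[:,0]/q[:,2]+w["cx"],w["fy"]*q[:,1]/q[:,2]+w["cy"]].round())
print("side",proj(P,d).round())
a=w["img"];b=d["img"][140:280,180:340];cv2.imwrite("pics/w1.png",a[:,:,::-1]);cv2.imwrite("pics/s1.png",cv2.resize(b,None,fx=4,fy=4,interpolation=cv2.INTER_CUBIC)[:,:,::-1])
E
```

```text
12.3 [455.6 -11.5 274.3] [3.112 0.038 2.85 ] [ 0.505  0.332 -0.692  2.     0.267  0.852  0.952] [ 0.5  0.4 -1. ] 59.974712896530505
[[ 0.00000e+00 -9.58000e-01 -2.88000e-01  7.27240e+01]
 [ 1.00000e+00  0.00000e+00 -0.00000e+00 -9.70000e-02]
 [ 0.00000e+00 -2.88000e-01  9.58000e-01 -1.41983e+02]
 [ 0.00000e+00  0.00000e+00  0.00000e+00  1.00000e+00]]
wrist proj [[352. 344.]
 [221. 352.]
 [218. 235.]
 [341. 228.]]
side [[278. 199.]
 [247. 237.]
 [212. 235.]
 [243. 200.]]
```

View pics/w1.png

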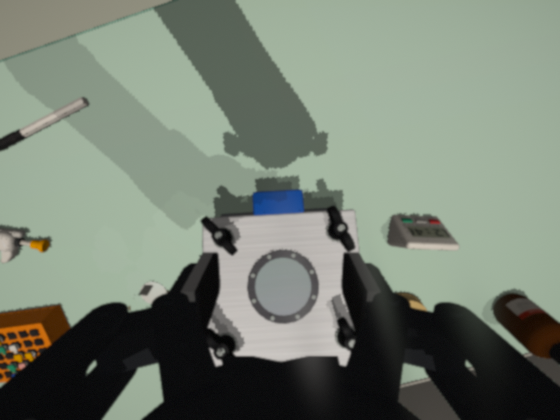

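View pics/s1.png

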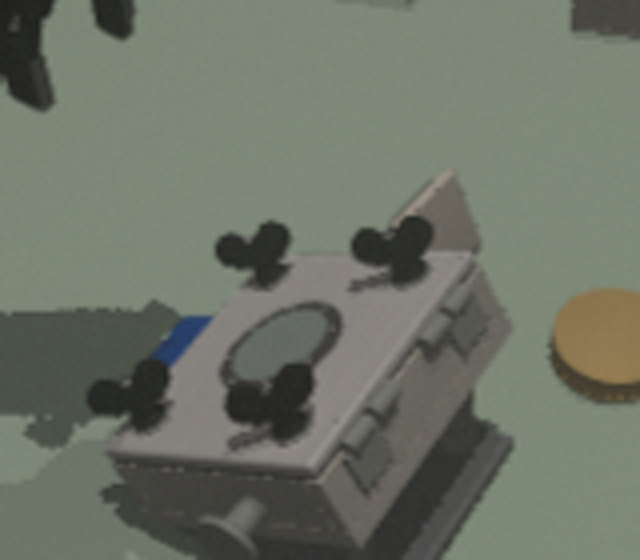

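The lid is shut. In the wrist view LR lies at (219,235) and LL at (341,228), which matches the model's prediction to about 1 px. The side crop shows both lobes of every screw.

```bash
cat > ang.py <<'E'
from plan import *
d=dict(np.load("side1.npz",allow_pickle=True));w=dict(np.load("wrist.npz",allow_pickle=True))
W=np.eye(4);W[:3,:3]=Rc(w["tool_rot"]);W[:3,3]=w["eef_pos"];T=W@w["hand_eye"]
w["position"]=T[:3,3];w["orientation"]=R.from_matrix(T[:3,:3]).as_euler("xyz")
f0=frame(*CH,0);H,dd,l,n=f0
lob={"UL":[(370,246),(412,237)],"UR":[(247,404),(293,384)],"LL":[(233,250),(272,240)],"LR":[(107,397),(152,378)]}
wl={"LL":[(334,211),(349,246)],"LR":[(205,220),(234,251)]}
def fit(nm,a,b,cam,h):
    def f(v):
        x=np.cos(v[0])*-dd+np.sin(v[0])*l;p=proj(np.array([scr(nm,h)+v[1]*x,scr(nm,h)-v[1]*x]),cam);return (p[0]-p[1])-(np.array(a)-b)
    r=min((least_squares(f,[t,18]) for t in(-.5,.2,.6)),key=lambda r:r.cost);c=proj(np.array([scr(nm,h)]),cam)[0];return r.x.round(2),(c-(np.array(a)+b)/2).round(1)
for k,(a,b) in lob.items():
    a,b=[np.array(p)/4+[180,140]-.4 for p in(a,b)];print("side",k,fit(k,b,a,d,33))
for k,(a,b) in wl.items(): print("wrist",k,fit(k,np.array(b),np.array(a),w,31))
E
python3 ang.py
```

```text
side UL (array([ 0.25, 14.16]), array([ 0.2, -2.3]))
side UR (array([ 0.65, 13.75]), array([-0.3, -2.1]))
side LL (array([ 0.31, 14.45]), array([-0.1, -2. ]))
side LR (array([ 0.62, 14.77]), array([-0.5, -2. ]))
wrist LL (array([ 0.31, 19.9 ]), array([ 0. , -0.6]))
wrist LR (array([ 0.71, 22.72]), array([-1.3, -0.4]))
```

```bash
cat > pl.py <<'E'
from sim import *
from cell import ctrl
import sys
def track(q,nm,ph,th0,th1,off=np.pi,back=(110,55,2),out=55):
    res=[];w=0;m=9
    for th,b in [(th0,x) for x in back]+[(t,2) for t in np.linspace(th0,th1,5)[1:]]+[(th1,out),(th1,out+50)]:
        P,M=tilted(nm,th+off,ph,b);q=go(q,P,M,n=15);p,mm=FK(q);w=max(w,np.linalg.norm(p-P)+100*R.from_matrix(mm.T@M).magnitude());m=min(m,np.minimum(q-LO,HI-q).min())
    return q,w,m
if __name__=="__main__":
    q=ctrl.read_state()["qpos"]
    for nm,t0 in(("LL",.34),("LR",.7)):
        for ph in(0,.06,.1,.15,.2,.3): r=track(q,nm,ph,t0,-.68);print(nm,ph,"err %.1f marg %.2f"%r[1:],r[0].round(2))
    for nm,t0 in(("UR",.7),("UL",.34)):
        for ph in(0,.1): r=track(q,nm,ph,t0,-.68);print(nm,ph,"err %.1f marg %.2f"%r[1:],r[0].round(2))
E
python3 pl.py
```

```text
LL 0 err 5.4 marg 0.02 [ 0.1   0.46 -0.64  2.44  1.78  0.6  -1.46]
LL 0.06 err 3.0 marg 0.06 [ 0.18  0.44 -0.64  2.41  1.73  0.49 -1.33]
LL 0.1 err 1.9 marg 0.08 [ 0.22  0.43 -0.63  2.39  1.67  0.42 -1.23]
LL 0.15 err 1.2 marg 0.09 [ 0.23  0.41 -0.57  2.36  1.55  0.32 -1.06]
LL 0.2 err 0.8 marg 0.00 [ 0.24  0.4  -0.5   2.33  1.32  0.23 -0.78]
LL 0.3 err 55.0 marg 0.00 [ 0.56  0.49 -0.84  2.26  1.01  0.35 -0.39]
LR 0 err 64.7 marg 0.00 [ 0.71  0.5  -0.96  2.47  1.96  0.62 -1.31]
LR 0.06 err 25.1 marg 0.00 [ 0.76  0.47 -0.92  2.47  1.9   0.48 -1.17]
LR 0.1 err 5.2 marg 0.02 [ 0.78  0.46 -0.89  2.45  1.81  0.39 -1.04]
LR 0.15 err 3.2 marg 0.05 [ 0.77  0.44 -0.8   2.41  1.63  0.28 -0.81]
LR 0.2 err 2.0 marg 0.00 [ 0.8   0.44 -0.78  2.36  1.29  0.23 -0.43]
LR 0.3 err 31.3 marg 0.00 [ 1.03  0.56 -1.05  2.27  0.96  0.4  -0.04]
UR 0 err 5.6 marg 0.00 [ 0.7   0.43 -0.84  2.24  1.44  0.44 -0.66]
UR 0.1 err 15.3 marg 0.00 [ 0.72  0.42 -0.76  2.15  0.97  0.36 -0.13]
UL 0 err 1.8 marg 0.10 [ 0.13  0.4  -0.49  2.17  1.3   0.45 -0.79]
UL 0.1 err 30.2 marg 0.00 [ 0.2   0.39 -0.47  2.11  0.92  0.38 -0.34]
```

```bash
cat > ap.py <<'E'
from to import *
import sys
nm,ph,th=sys.argv[1],float(sys.argv[2]),float(sys.argv[3]);ps=float(sys.argv[5]) if len(sys.argv)>5 else 0
s=ctrl.read_state();print(s["clock"],s["eef_pos"].round(1),s["qpos"].round(2),s["force"].round(1),round(s["width"],1));q=None
for b in map(float,sys.argv[4].split(",")):
    P,M=tilted(nm,th+np.pi,ph,b,ps=ps);q=show(P,M,s,q,b)
E
python3 ap.py LL .12 .34 120,55,2
```

```text
12.4 [453.  -12.  270.6] [ 0.5   0.34 -0.69  2.    0.27  0.85  0.95] [ 0.1  0.1 -0.1] 59.9
120.0 [-0.0409, 0.2351, 0.2452, 0.0759, -0.2342, -0.243] rows>=2.1/3.6 jt 4.3 [-0.08  0.37 -0.35  2.31  1.2   0.43  0.16]
55.0 [-0.1215, 0.2254, 0.4461, 0.0759, -0.2342, -0.243] rows>=3.1/3.6 jt 1.9 [-0.1   0.52 -0.29  2.32  1.61  0.39 -0.22]
2.0 [-0.1872, 0.2175, 0.6099, 0.0759, -0.2342, -0.243] rows>=4.0/3.6 jt 1.2 [-0.04  0.65 -0.34  2.3   1.87  0.46 -0.44]
```

Call:
jog_arm([
  {"tx": -0.01,"ty": 0.05,"tz": 0.05,"wx": 0.015,"wy": -0.047,"wz": -0.05,"claw": 0.3},
  {"tx": -0.016,"ty": 0.09,"tz": 0.1,"wx": 0.03,"wy": -0.094,"wz": -0.1,"claw": 0.3},
  {"tx": -0.025,"ty": 0.14,"tz": 0.15,"wx": 0.045,"wy": -0.14,"wz": -0.146,"claw": 0.3},
  {"tx": -0.033,"ty": 0.19,"tz": 0.2,"wx": 0.06,"wy": -0.187,"wz": -0.195,"claw": 0.3},
  {"tx": -0.041,"ty": 0.235,"tz": 0.245,"wx": 0.076,"wy": -0.234,"wz": -0.243,"claw": 0.3},
  {"tx": -0.041,"ty": 0.235,"tz": 0.245,"wx": 0.076,"wy": -0.234,"wz": -0.243,"claw": 0.3},
  {"tx": -0.12,"ty": 0.225,"tz": 0.446,"wx": 0.076,"wy": -0.234,"wz": -0.243,"claw": 0.3},
  {"tx": -0.12,"ty": 0.225,"tz": 0.446,"wx": 0.076,"wy": -0.234,"wz": -0.243,"claw": 0.3},
  {"tx": -0.12,"ty": 0.225,"tz": 0.446,"wx": 0.076,"wy": -0.234,"wz": -0.243,"claw": 0.3},
])

```text
clock: 13.3
eef_pos: [508.8, 44.8, 134.9]
tool_rot: [-2.961, 0.362, -3.015]
force: [-0.5, -0.6, -0.1]
width: 59.8
gripper_force: 0.0
```

```bash
python3 ap.py LL .12 .34 55,2 ; python3 - <<'E'
from plan import *
from cell import ctrl
s=ctrl.read_state();w=ctrl.get_image("wrist");cv2.imwrite("pics/w2.png",w["img"][:,:,::-1]);np.savez("wrist.npz",**w,eef_pos=s["eef_pos"],tool_rot=s["tool_rot"])
E
```

```text
13.3 [508.8  44.8 134.9] [-0.14  0.52 -0.23  2.32  1.62  0.36 -0.22] [-0.5 -0.6 -0.1] 59.8
55.0 [-0.0164, -0.0042, -0.011, 0.0006, -0.0067, 0.003] rows>=0.1/0.1 jt 0.0 [-0.14  0.52 -0.23  2.32  1.62  0.36 -0.23]
2.0 [-0.0182, -0.0044, 0.1657, 0.0006, -0.0067, 0.003] rows>=1.0/0.1 jt 1.2 [-0.07  0.65 -0.29  2.3   1.88  0.43 -0.46]
```

View pics/w2.png

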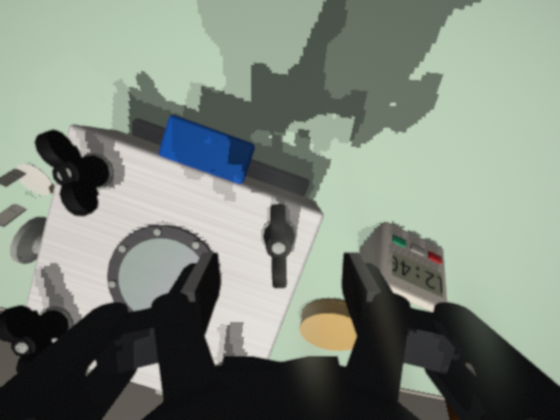

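LL's wings stand at (279,246), vertical and centred between the fingers at column 281. Descend and grip.

Call:
jog_arm([
  {"tx": -0.018,"ty": -0.004,"tz": 0.08,"wx": 0,"wy": 0,"wz": 0,"claw": 0.3},
  {"tx": -0.018,"ty": -0.004,"tz": 0.166,"wx": 0,"wy": 0,"wz": 0,"claw": 0.3},
  {"tx": -0.018,"ty": -0.004,"tz": 0.166,"wx": 0,"wy": 0,"wz": 0,"claw": 0.3},
  {"tx": -0.018,"ty": -0.004,"tz": 0.166,"wx": 0,"wy": 0,"wz": 0,"claw": 1},
  {"tx": -0.018,"ty": -0.004,"tz": 0.166,"wx": 0,"wy": 0,"wz": 0,"claw": 1},
  {"tx": -0.018,"ty": -0.004,"tz": 0.166,"wx": 0,"wy": 0,"wz": 0,"claw": 1},
  {"tx": -0.018,"ty": -0.004,"tz": 0.166,"wx": 0,"wy": 0,"wz": 0,"claw": 1},
  {"tx": -0.018,"ty": -0.004,"tz": 0.166,"wx": 0,"wy": 0,"wz": 0,"claw": 1},
])

```text
clock: 14.15
eef_pos: [534.8, 38.8, 97.4]
tool_rot: [-2.963, 0.373, -3.016]
force: [-3.6, 0.8, 8.2]
width: 12.8
gripper_force: 58.5
```

```bash
cat > turn.py <<'E'
from to import *
import sys
nm,ph,th0,th1,N=sys.argv[1],float(sys.argv[2]),float(sys.argv[3]),float(sys.argv[4]),int(sys.argv[5])
s=ctrl.read_state();print(s["clock"],s["eef_pos"].round(1),s["qpos"].round(2),s["force"].round(1),s["torque"].round(2),round(s["width"],1));q=s["qpos"]
# turn rigidly about the screw axis from the pose as it stands
n=frame(*CH,0)[3];g=scr(nm,27);M0=Rc(s["tool_rot"])
for k in range(1,N+1):
    D=R.from_rotvec(n*(th1-th0)*k/N).as_matrix();P=g+D@(s["eef_pos"]-g);M=D@M0
    t=rel(P,M,s);q=go(q,P,M,n=10);print(k,t,q.round(2) if k==N else "",np.linalg.norm(FK(q)[0]-P).round(1))
E
python3 turn.py LL .12 .34 -.70 8
```

```text
14.15 [534.8  38.8  97.4] [-0.09  0.63 -0.26  2.29  1.85  0.4  -0.42] [-3.6  0.8  8.2] [ 0.12  0.46 -0.01] 12.8
1 [0.0001, -0.0014, 0.0, -0.0099, -0.0002, 0.0822]  0.0
2 [0.0003, -0.0028, 0.0, -0.0198, -0.0004, 0.1643]  0.0
3 [0.0008, -0.0041, 0.0001, -0.0297, -0.0005, 0.2465]  0.0
4 [0.0013, -0.0053, 0.0002, -0.0396, -0.0007, 0.3287]  0.0
5 [0.0021, -0.0065, 0.0002, -0.0495, -0.0009, 0.4108]  0.0
6 [0.003, -0.0076, 0.0003, -0.0594, -0.0011, 0.493]  0.0
7 [0.004, -0.0085, 0.0005, -0.0693, -0.0012, 0.5752]  0.0
8 [0.0051, -0.0093, 0.0006, -0.0792, -0.0014, 0.6573] [ 0.26  0.7  -0.66  2.35  2.03  0.56 -1.5 ] 0.0
```

Call:
jog_arm([
  {"tx": 0,"ty": -0.001,"tz": 0,"wx": -0.01,"wy": 0,"wz": 0.082,"claw": 1},
  {"tx": 0,"ty": -0.003,"tz": 0,"wx": -0.02,"wy": 0,"wz": 0.164,"claw": 1},
  {"tx": 0.001,"ty": -0.004,"tz": 0,"wx": -0.03,"wy": 0,"wz": 0.246,"claw": 1},
  {"tx": 0.001,"ty": -0.005,"tz": 0,"wx": -0.04,"wy": 0,"wz": 0.329,"claw": 1},
  {"tx": 0.002,"ty": -0.0065,"tz": 0,"wx": -0.05,"wy": 0,"wz": 0.411,"claw": 1},
  {"tx": 0.003,"ty": -0.0076,"tz": 0,"wx": -0.06,"wy": 0,"wz": 0.493,"claw": 1},
  {"tx": 0.004,"ty": -0.0085,"tz": 0,"wx": -0.07,"wy": 0,"wz": 0.575,"claw": 1},
  {"tx": 0.005,"ty": -0.0093,"tz": 0,"wx": -0.08,"wy": 0,"wz": 0.65,"claw": 1},
  {"tx": 0.005,"ty": -0.0093,"tz": 0,"wx": -0.08,"wy": 0,"wz": 0.65,"claw": 1},
  {"tx": 0.005,"ty": -0.0093,"tz": 0,"wx": -0.08,"wy": 0,"wz": 0.65,"claw": 1},
])

```text
clock: 15.15
eef_pos: [533.2, 35.0, 97.1]
tool_rot: [2.803, 0.282, 2.187]
force: [-3.9, -0.2, 7.4]
width: 12.9
gripper_force: 59.0
```

```bash
python3 rec.py; python3 - <<'E'
from plan import *
from cell import ctrl
s=ctrl.read_state();M=Rc(s["tool_rot"]);H,d,l,n=frame(*CH,0);x=M[:,0];print("theta",np.arctan2(x@l,-x@d)-np.pi, "torque about n",s["torque"]@n,s["torque"])
E
```

```text
15.15 [533.2  35.   97.1] [2.803 0.282 2.187] [ 0.262  0.697 -0.651  2.347  2.026  0.557 -1.488] [-3.9 -0.2  7.4] 12.909624272741157
theta -0.6869243722629874 torque about n 0.11716964347553968 [-0.12562611  0.54495766 -0.00994427]
```

Call:
jog_arm([
  {"tx": 0,"ty": 0,"tz": 0,"wx": 0,"wy": 0,"wz": 0.06,"claw": 1},
  {"tx": 0,"ty": 0,"tz": 0,"wx": 0,"wy": 0,"wz": 0.06,"claw": 1},
])

```text
clock: 15.35
eef_pos: [533.0, 34.6, 97.1]
tool_rot: [2.779, 0.25, 2.094]
force: [-4.4, -2.4, 7.7]
width: 12.5
gripper_force: 59.3
```

```bash
cat > st.py <<'E'
from plan import *
from cell import ctrl
s=ctrl.read_state();M=Rc(s["tool_rot"]);H,d,l,n=frame(*CH,0);x=M[:,0];print(s["clock"],"theta",round(np.arctan2(x@l,-x@d)%(2*np.pi)-np.pi,3),"torque n %.2f"%(s["torque"]@n),s["force"].round(1),s["qpos"].round(2),round(s["width"],1))
E
python3 st.py; python3 ap.py LL .12 -.72 60,100
```

```text
15.35 theta -0.782 torque n 0.47 [-4.4 -2.4  7.7] [ 0.28  0.7  -0.67  2.35  2.01  0.57 -1.57] 12.5
15.35 [533.   34.6  97.1] [ 0.28  0.7  -0.67  2.35  2.01  0.57 -1.57] [-4.4 -2.4  7.7] 12.5
60.0 [0.0184, 0.0019, -0.177, -0.0017, -0.0008, -0.0395] rows>=1.1/0.4 jt 0.8 [ 0.25  0.55 -0.64  2.38  1.87  0.47 -1.43]
100.0 [0.0185, 0.0015, -0.3103, -0.0017, -0.0008, -0.0395] rows>=1.9/0.4 jt 0.9 [ 0.22  0.43 -0.6   2.38  1.69  0.38 -1.26]
```

Call:
jog_arm([
  {"tx": 0,"ty": 0,"tz": 0,"wx": 0,"wy": 0,"wz": 0,"claw": 0.3},
  {"tx": 0,"ty": 0,"tz": 0,"wx": 0,"wy": 0,"wz": 0,"claw": 0.3},
  {"tx": 0,"ty": 0,"tz": 0,"wx": 0,"wy": 0,"wz": 0,"claw": 0.3},
  {"tx": 0.0,"ty": 0,"tz": -0.15,"wx": 0,"wy": 0,"wz": 0,"claw": 0.3},
  {"tx": 0.0,"ty": 0,"tz": -0.3,"wx": 0,"wy": 0,"wz": 0,"claw": 0.3},
  {"tx": 0.0,"ty": 0,"tz": -0.3,"wx": 0,"wy": 0,"wz": 0,"claw": 0.3},
])

```text
clock: 15.95
eef_pos: [496.0, 37.9, 182.5]
tool_rot: [2.773, 0.253, 2.094]
force: [1.3, 0.3, 0.0]
width: 59.9
gripper_force: 0.0
```

```bash
python3 - <<'E'
from pl import *
s=ctrl.read_state();print(s["clock"],s["width"],s["qpos"].round(2));q=s["qpos"]
for ph in(0,.05,.1,.15):
    r=track(q,"UR",ph,.68,-.76,back=(90,45,2));print("UR",ph,"err %.1f marg %.2f"%r[1:],r[0].round(2))
    for p2 in(.1,.15):
        r2=track(r[0],"LR",p2,.7,-.76);print("   LR",p2,"err %.1f marg %.2f"%r2[1:])
        r2=track(r[0],"UL",p2-.1,.34,-.76);print("   UL",p2-.1,"err %.1f marg %.2f"%r2[1:])
E
python3 ap.py UR 0.05 .68 90,45,2
```

```text
15.95 59.868106115946304 [ 0.23  0.43 -0.6   2.38  1.68  0.38 -1.3 ]
UR 0 err 0.2 marg 0.02 [ 0.75  0.45 -0.91  2.24  1.45  0.48 -0.75]
   LR 0.1 err 6.7 marg 0.00
   UL 0.0 err 0.1 marg 0.14
   LR 0.15 err 6.5 marg 0.00
   UL 0.04999999999999999 err 0.2 marg 0.15
UR 0.05 err 0.2 marg 0.16 [ 0.77  0.44 -0.87  2.2   1.27  0.42 -0.53]
   LR 0.1 err 7.0 marg 0.00
   UL 0.0 err 0.1 marg 0.16
   LR 0.15 err 6.5 marg 0.00
   UL 0.04999999999999999 err 0.1 marg 0.17
UR 0.1 err 0.2 marg 0.10 [ 0.79  0.44 -0.86  2.16  1.06  0.39 -0.29]
   LR 0.1 err 6.6 marg 0.00
   UL 0.0 err 0.1 marg 0.21
   LR 0.15 err 6.5 marg 0.00
   UL 0.04999999999999999 err 0.1 marg 0.22
UR 0.15 err 15.6 marg 0.00 [ 0.84  0.46 -0.88  2.12  0.88  0.41 -0.08]
   LR 0.1 err 6.2 marg 0.00
   UL 0.0 err 0.2 marg 0.27
   LR 0.15 err 6.1 marg 0.00
   UL 0.04999999999999999 err 0.2 marg 0.28
15.95 [496.   37.9 182.5] [ 0.23  0.43 -0.6   2.38  1.68  0.38 -1.3 ] [1.3 0.3 0. ] 59.9
90.0 [-0.5265, -0.0356, -0.033, 0.0764, -0.0371, -0.9273] rows>=3.2/9.8 jt 9.6 [ 0.52  0.42 -0.62  2.19  1.3   0.4   0.81]
45.0 [-0.5434, -0.0425, 0.1159, 0.0764, -0.0371, -0.9273] rows>=3.3/9.8 jt 1.1 [ 0.47  0.52 -0.56  2.19  1.54  0.39  0.6 ]
2.0 [-0.5595, -0.0492, 0.2582, 0.0764, -0.0371, -0.9273] rows>=3.7/9.8 jt 0.9 [ 0.47  0.61 -0.56  2.17  1.73  0.43  0.44]
```

Call:
jog_arm([
  {"tx": -0.053,"ty": -0.004,"tz": -0.003,"wx": 0.008,"wy": -0.004,"wz": -0.093,"claw": 0.3},
  {"tx": -0.105,"ty": -0.007,"tz": -0.007,"wx": 0.015,"wy": -0.007,"wz": -0.185,"claw": 0.3},
  {"tx": -0.158,"ty": -0.011,"tz": -0.01,"wx": 0.023,"wy": -0.011,"wz": -0.278,"claw": 0.3},
  {"tx": -0.21,"ty": -0.014,"tz": -0.013,"wx": 0.03,"wy": -0.015,"wz": -0.371,"claw": 0.3},
  {"tx": -0.263,"ty": -0.018,"tz": -0.017,"wx": 0.038,"wy": -0.019,"wz": -0.464,"claw": 0.3},
  {"tx": -0.316,"ty": -0.021,"tz": -0.02,"wx": 0.046,"wy": -0.022,"wz": -0.556,"claw": 0.3},
  {"tx": -0.369,"ty": -0.025,"tz": -0.023,"wx": 0.053,"wy": -0.026,"wz": -0.649,"claw": 0.3},
  {"tx": -0.421,"ty": -0.028,"tz": -0.026,"wx": 0.061,"wy": -0.03,"wz": -0.742,"claw": 0.3},
  {"tx": -0.474,"ty": -0.032,"tz": -0.03,"wx": 0.069,"wy": -0.033,"wz": -0.835,"claw": 0.3},
  {"tx": -0.526,"ty": -0.036,"tz": -0.033,"wx": 0.076,"wy": -0.037,"wz": -0.927,"claw": 0.3},
  {"tx": -0.526,"ty": -0.036,"tz": -0.033,"wx": 0.076,"wy": -0.037,"wz": -0.927,"claw": 0.3},
  {"tx": -0.526,"ty": -0.036,"tz": -0.033,"wx": 0.076,"wy": -0.037,"wz": -0.927,"claw": 0.3},
])

```text
clock: 17.15
eef_pos: [559.5, -101.3, 220.7]
tool_rot: [-2.806, 0.345, -2.652]
force: [-0.5, -0.6, -0.1]
width: 59.3
gripper_force: 0.0
```

```bash
python3 ap.py UR .05 .68 90,45,2; python3 - <<'E'
from plan import *
from cell import ctrl
w=ctrl.get_image("wrist");cv2.imwrite("pics/w3.png",w["img"][:,:,::-1])
E
```

```text
17.15 [ 559.5 -101.3  220.7] [ 0.52  0.43 -0.63  2.19  1.31  0.4   0.8 ] [-0.5 -0.6 -0.1] 59.3
90.0 [-0.0106, -0.0037, -0.0189, 0.0031, -0.0052, -0.0003] rows>=0.1/0.1 jt 0.1 [ 0.53  0.42 -0.63  2.19  1.31  0.4   0.81]
45.0 [-0.0118, -0.0044, 0.1311, 0.0031, -0.0052, -0.0003] rows>=0.8/0.1 jt 1.1 [ 0.48  0.52 -0.58  2.19  1.54  0.4   0.6 ]
2.0 [-0.0129, -0.0051, 0.2745, 0.0031, -0.0052, -0.0003] rows>=1.6/0.1 jt 0.8 [ 0.48  0.62 -0.58  2.17  1.73  0.44  0.44]
```

View pics/w3.png

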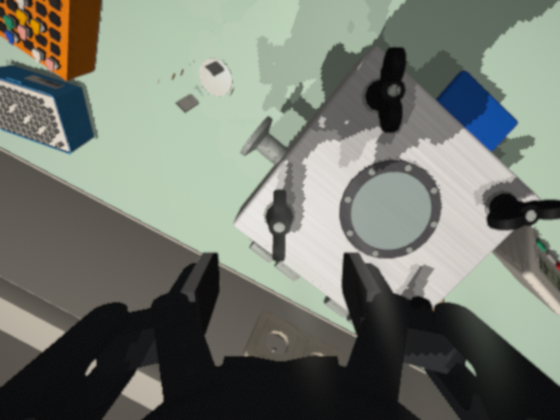

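UR lies upright at (279,225), centred between the fingers, and LL at (525,212) has visibly turned home. Descend and grip.

Call:
jog_arm([
  {"tx": -0.012,"ty": -0.004,"tz": 0.09,"wx": 0,"wy": 0,"wz": 0,"claw": 0.3},
  {"tx": -0.013,"ty": -0.005,"tz": 0.18,"wx": 0,"wy": 0,"wz": 0,"claw": 0.3},
  {"tx": -0.013,"ty": -0.005,"tz": 0.265,"wx": 0,"wy": 0,"wz": 0,"claw": 0.3},
  {"tx": -0.013,"ty": -0.005,"tz": 0.265,"wx": 0,"wy": 0,"wz": 0,"claw": 0.3},
  {"tx": -0.013,"ty": -0.005,"tz": 0.265,"wx": 0,"wy": 0,"wz": 0,"claw": 1},
  {"tx": -0.013,"ty": -0.005,"tz": 0.265,"wx": 0,"wy": 0,"wz": 0,"claw": 1},
  {"tx": -0.013,"ty": -0.005,"tz": 0.265,"wx": 0,"wy": 0,"wz": 0,"claw": 1},
  {"tx": -0.013,"ty": -0.005,"tz": 0.265,"wx": 0,"wy": 0,"wz": 0,"claw": 1},
  {"tx": -0.013,"ty": -0.005,"tz": 0.265,"wx": 0,"wy": 0,"wz": 0,"claw": 1},
])

```text
clock: 18.1
eef_pos: [598.2, -111.0, 154.0]
tool_rot: [-2.805, 0.347, -2.651]
force: [-3.2, 0.5, 5.1]
width: 12.7
gripper_force: 58.5
```

```bash
python3 st.py; python3 turn.py UR .05 .68 -.76 12
```

```text
18.1 theta 0.68 torque n -0.07 [-3.2  0.5  5.1] [ 0.45  0.6  -0.54  2.16  1.68  0.41  0.48] 12.7
18.1 [ 598.2 -111.   154. ] [ 0.45  0.6  -0.54  2.16  1.68  0.41  0.48] [-3.2  0.5  5.1] [0.31 0.61 0.01] 12.7
1 [-0.0001, -0.0003, -0.0, -0.0042, -0.0003, 0.0763]  0.0
2 [-0.0001, -0.0007, -0.0, -0.0084, -0.0007, 0.1526]  0.0
3 [-0.0001, -0.001, -0.0, -0.0127, -0.001, 0.2288]  0.0
4 [-0.0001, -0.0014, -0.0, -0.0169, -0.0013, 0.3051]  0.0
5 [-0.0, -0.0017, -0.0, -0.0211, -0.0016, 0.3814]  0.0
6 [0.0001, -0.0021, -0.0, -0.0253, -0.002, 0.4577]  0.0
7 [0.0003, -0.0024, 0.0, -0.0296, -0.0023, 0.5339]  0.0
8 [0.0005, -0.0027, 0.0, -0.0338, -0.0026, 0.6102]  0.0
9 [0.0007, -0.003, 0.0, -0.038, -0.0029, 0.6865]  0.0
10 [0.0009, -0.0032, 0.0, -0.0422, -0.0033, 0.7628]  0.0
11 [0.0012, -0.0034, 0.0001, -0.0464, -0.0036, 0.839]  0.0
12 [0.0015, -0.0036, 0.0001, -0.0507, -0.0039, 0.9153] [ 0.64  0.65 -0.74  2.17  1.73  0.44 -0.93] 0.0
```

Call:
jog_arm([
  {"tx": 0,"ty": 0,"tz": 0,"wx": -0.004,"wy": 0,"wz": 0.076,"claw": 1},
  {"tx": 0,"ty": -0.001,"tz": 0,"wx": -0.008,"wy": -0.001,"wz": 0.153,"claw": 1},
  {"tx": 0,"ty": -0.001,"tz": 0,"wx": -0.013,"wy": -0.001,"wz": 0.229,"claw": 1},
  {"tx": 0,"ty": -0.001,"tz": 0,"wx": -0.017,"wy": -0.001,"wz": 0.305,"claw": 1},
  {"tx": 0,"ty": -0.002,"tz": 0,"wx": -0.021,"wy": -0.002,"wz": 0.381,"claw": 1},
  {"tx": 0,"ty": -0.002,"tz": 0,"wx": -0.025,"wy": -0.002,"wz": 0.458,"claw": 1},
  {"tx": 0,"ty": -0.002,"tz": 0,"wx": -0.03,"wy": -0.002,"wz": 0.534,"claw": 1},
  {"tx": 0,"ty": -0.003,"tz": 0,"wx": -0.034,"wy": -0.003,"wz": 0.61,"claw": 1},
  {"tx": 0.001,"ty": -0.003,"tz": 0,"wx": -0.038,"wy": -0.003,"wz": 0.687,"claw": 1},
  {"tx": 0.001,"ty": -0.003,"tz": 0,"wx": -0.042,"wy": -0.003,"wz": 0.763,"claw": 1},
  {"tx": 0.001,"ty": -0.003,"tz": 0,"wx": -0.046,"wy": -0.004,"wz": 0.839,"claw": 1},
  {"tx": 0.001,"ty": -0.004,"tz": 0,"wx": -0.05,"wy": -0.004,"wz": 0.9,"claw": 1},
])

```text
clock: 19.3
eef_pos: [597.8, -113.2, 154.1]
tool_rot: [2.775, 0.328, 2.112]
force: [0.5, -8.6, 8.5]
width: 12.5
gripper_force: 58.6
```

```bash
python3 st.py
```

```text
19.3 theta -0.739 torque n -0.11 [ 0.5 -8.6  8.5] [ 0.63  0.65 -0.73  2.17  1.73  0.44 -0.91] 12.5
```

Call:
jog_arm([
  {"tx": 0,"ty": 0,"tz": 0,"wx": 0,"wy": 0,"wz": 0.04,"claw": 1},
  {"tx": 0,"ty": 0,"tz": 0,"wx": 0,"wy": 0,"wz": 0.04,"claw": 1},
])

```text
clock: 19.5
eef_pos: [598.3, -114.3, 154.4]
tool_rot: [2.756, 0.307, 2.05]
force: [-4.5, -0.7, 6.7]
width: 12.8
gripper_force: 61.5
```

```bash
python3 st.py
```

```text
19.5 theta -0.801 torque n -0.09 [-4.5 -0.7  6.7] [ 0.64  0.65 -0.74  2.17  1.72  0.45 -0.96] 12.8
```

Call:
jog_arm([
  {"tx": 0,"ty": 0,"tz": 0,"wx": 0,"wy": 0,"wz": 0,"claw": 0.3},
  {"tx": 0,"ty": 0,"tz": 0,"wx": 0,"wy": 0,"wz": 0,"claw": 0.3},
  {"tx": 0,"ty": 0,"tz": 0,"wx": 0,"wy": 0,"wz": 0,"claw": 0.3},
  {"tx": 0,"ty": 0,"tz": -0.15,"wx": 0,"wy": 0,"wz": 0,"claw": 0.3},
  {"tx": 0,"ty": 0,"tz": -0.29,"wx": 0,"wy": 0,"wz": 0,"claw": 0.3},
  {"tx": 0,"ty": 0,"tz": -0.29,"wx": 0,"wy": 0,"wz": 0,"claw": 0.3},
])

```text
clock: 20.1
eef_pos: [558.5, -105.7, 233.0]
tool_rot: [2.754, 0.307, 2.053]
force: [1.0, 0.2, 0.6]
width: 59.4
gripper_force: 0.0
```

```bash
python3 st.py; cat > wa.py <<'E'
from plan import *
from cell import ctrl
import sys
s=ctrl.read_state();w=ctrl.get_image("wrist");W=np.eye(4);W[:3,:3]=Rc(s["tool_rot"]);W[:3,3]=s["eef_pos"];T=W@w["hand_eye"]
w["position"]=T[:3,3];w["orientation"]=R.from_matrix(T[:3,:3]).as_euler("xyz")
cv2.imwrite("pics/%s.png"%sys.argv[1],w["img"][:,:,::-1])
H,dd,l,n=frame(*CH,0);u,v=np.meshgrid(np.arange(560),np.arange(420));dark=w["img"].max(2)<55
for nm in SC:
    c=proj(np.array([scr(nm,27)]),w)[0]
    P=lambda t,r:proj(np.array([scr(nm,h)+r*(np.cos(t)*-dd+np.sin(t)*l) for h in(18,24,30,36) for r in np.linspace(-24,24,17)]),w)
    # angle whose projected bar lies on dark pixels best
    def score(t):
        p=np.round(P(t,0)).astype(int);ok=(p[:,0]>=0)&(p[:,0]<560)&(p[:,1]>=0)&(p[:,1]<420)
        return dark[p[ok,1],p[ok,0]].sum() if ok.all() else -1
    ts=np.arange(-1.2,1.2,.02);sc=np.array([score(t) for t in ts])
    if sc.max()>0: print(nm,c.round(),"theta",ts[sc>=sc.max()-1].mean().round(2),sc.max(),"of 68; at -.65:",score(-.65))
    else: print(nm,c.round(),"out")
E
python3 wa.py w4
```

```text
20.1 theta -0.799 torque n 0.00 [1.  0.2 0.6] [ 0.71  0.44 -0.78  2.19  1.28  0.37 -0.58] 59.4
UL [415.  77.] theta 0.37 57 of 68; at -.65: 13
UR [278. 213.] theta -0.49 29 of 68; at -.65: 27
LR [155.  97.] theta 0.71 63 of 68; at -.65: 18
LL [291. -66.] out
```

View pics/w4.png

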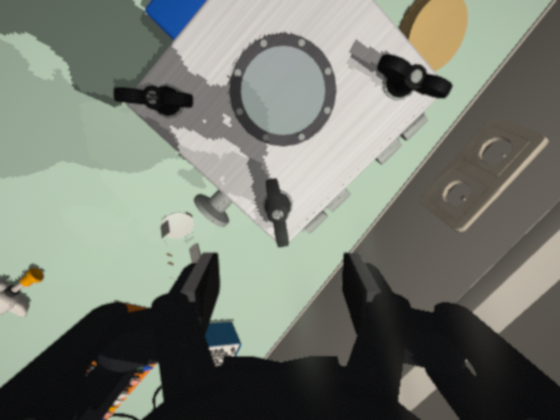

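UR's wings run from (272,182) to (283,243). That is 10° off the tool, whose θ is -0.80, so they sit at about -0.64: at the stop. UL and LR are still loose. UL next.

```bash
python3 - <<'E'
from pl import *
q=ctrl.read_state()["qpos"]
for ph in(0,.05,.1):
    r=track(q,"UL",ph,.36,-.72,back=(90,45,2));print("UL",ph,"err %.1f marg %.2f"%r[1:],r[0].round(2))
    for p2 in(.08,.12,.16):
        r2=track(r[0],"LR",p2,.71,-.72,back=(120,90,45,2));print("   LR",p2,"err %.1f marg %.2f"%r2[1:])
E
python3 ap.py UL .05 .36 90,45,2
```

```text
UL 0 err 0.1 marg 0.24 [ 0.48  0.53 -1.01  2.16  1.41  0.74 -0.91]
   LR 0.08 err 8.8 marg 0.00
   LR 0.12 err 8.3 marg 0.00
   LR 0.16 err 8.0 marg 0.00
UL 0.05 err 0.1 marg 0.25 [ 0.52  0.53 -1.    2.13  1.33  0.68 -0.79]
   LR 0.08 err 9.1 marg 0.00
   LR 0.12 err 8.3 marg 0.00
   LR 0.16 err 8.0 marg 0.00
UL 0.1 err 0.1 marg 0.25 [ 0.56  0.53 -1.    2.1   1.22  0.64 -0.65]
   LR 0.08 err 9.6 marg 0.00
   LR 0.12 err 8.8 marg 0.00
   LR 0.16 err 8.0 marg 0.00
20.15 [ 558.7 -106.4  232.3] [ 0.71  0.44 -0.78  2.19  1.29  0.37 -0.58] [ 1.2 -1.3 -0.3] 60.0
90.0 [0.3271, 0.31, 0.0323, 0.0388, -0.0008, -0.7366] rows>=2.7/7.7 jt 3.9 [ 0.42  0.55 -0.92  2.1   1.32  0.72  0.27]
45.0 [0.3223, 0.3028, 0.1821, 0.0388, -0.0008, -0.7366] rows>=2.9/7.7 jt 0.6 [ 0.38  0.63 -0.87  2.1   1.45  0.71  0.18]
2.0 [0.3176, 0.296, 0.3252, 0.0388, -0.0008, -0.7366] rows>=3.3/7.7 jt 0.5 [ 0.36  0.72 -0.83  2.08  1.57  0.72  0.1 ]
```

Call:
jog_arm([
  {"tx": 0.041,"ty": 0.039,"tz": 0.004,"wx": 0.005,"wy": 0,"wz": -0.092,"claw": 0.3},
  {"tx": 0.082,"ty": 0.078,"tz": 0.008,"wx": 0.01,"wy": 0,"wz": -0.184,"claw": 0.3},
  {"tx": 0.123,"ty": 0.116,"tz": 0.012,"wx": 0.015,"wy": 0,"wz": -0.276,"claw": 0.3},
  {"tx": 0.164,"ty": 0.155,"tz": 0.016,"wx": 0.02,"wy": 0,"wz": -0.368,"claw": 0.3},
  {"tx": 0.204,"ty": 0.194,"tz": 0.02,"wx": 0.024,"wy": 0,"wz": -0.46,"claw": 0.3},
  {"tx": 0.245,"ty": 0.232,"tz": 0.024,"wx": 0.029,"wy": 0,"wz": -0.552,"claw": 0.3},
  {"tx": 0.286,"ty": 0.271,"tz": 0.028,"wx": 0.034,"wy": 0,"wz": -0.645,"claw": 0.3},
  {"tx": 0.327,"ty": 0.31,"tz": 0.032,"wx": 0.039,"wy": 0,"wz": -0.737,"claw": 0.3},
  {"tx": 0.327,"ty": 0.31,"tz": 0.032,"wx": 0.039,"wy": 0,"wz": -0.737,"claw": 0.3},
  {"tx": 0.327,"ty": 0.31,"tz": 0.032,"wx": 0.039,"wy": 0,"wz": -0.737,"claw": 0.3},
])

```text
clock: 21.15
eef_pos: [590.8, 24.5, 224.3]
tool_rot: [-2.95, 0.433, -2.986]
force: [-0.7, 0.2, 0.2]
width: 59.8
gripper_force: 0.0
```

```bash
python3 ap.py UL .05 .36 90,2; python3 wa.py w5
```

```text
21.15 [590.8  24.5 224.3] [ 0.42  0.55 -0.93  2.1   1.32  0.72  0.27] [-0.7  0.2  0.2] 59.8
90.0 [-0.006, -0.0001, -0.0089, 0.0015, -0.0036, -0.0015] rows>=0.1/0.0 jt 0.0 [ 0.42  0.55 -0.93  2.1   1.32  0.72  0.27]
2.0 [-0.0076, -0.0008, 0.2844, 0.0015, -0.0036, -0.0015] rows>=1.7/0.0 jt 1.1 [ 0.36  0.72 -0.83  2.08  1.57  0.72  0.1 ]
UL [280. 223.] theta 0.24 19 of 68; at -.65: 0
UR [101. 158.] theta -0.66 63 of 68; at -.65: 63
LR [144. -24.] out
LL [344.  59.] theta -0.64 65 of 68; at -.65: 64
```

UR and LL measure at -0.65, fully home. Grip UL.

Call:
jog_arm([
  {"tx": -0.007,"ty": -0.001,"tz": 0.095,"wx": 0,"wy": 0,"wz": 0,"claw": 0.3},
  {"tx": -0.007,"ty": -0.001,"tz": 0.19,"wx": 0,"wy": 0,"wz": 0,"claw": 0.3},
  {"tx": -0.007,"ty": -0.001,"tz": 0.275,"wx": 0,"wy": 0,"wz": 0,"claw": 0.3},
  {"tx": -0.007,"ty": -0.001,"tz": 0.275,"wx": 0,"wy": 0,"wz": 0,"claw": 0.3},
  {"tx": -0.007,"ty": -0.001,"tz": 0.275,"wx": 0,"wy": 0,"wz": 0,"claw": 1},
  {"tx": -0.007,"ty": -0.001,"tz": 0.275,"wx": 0,"wy": 0,"wz": 0,"claw": 1},
  {"tx": -0.007,"ty": -0.001,"tz": 0.275,"wx": 0,"wy": 0,"wz": 0,"claw": 1},
  {"tx": -0.007,"ty": -0.001,"tz": 0.275,"wx": 0,"wy": 0,"wz": 0,"claw": 1},
  {"tx": -0.007,"ty": -0.001,"tz": 0.275,"wx": 0,"wy": 0,"wz": 0,"claw": 1},
])

```text
clock: 22.1
eef_pos: [629.0, 15.0, 154.3]
tool_rot: [-2.948, 0.435, -2.983]
force: [-4.4, -0.2, 6.9]
width: 12.8
gripper_force: 58.5
```

```bash
python3 st.py; python3 turn.py UL .05 .36 -.75 9
```

```text
22.1 theta 0.36 torque n 0.02 [-4.4 -0.2  6.9] [ 0.36  0.71 -0.83  2.08  1.55  0.71  0.12] 12.8
22.1 [629.   15.  154.3] [ 0.36  0.71 -0.83  2.08  1.55  0.71  0.12] [-4.4 -0.2  6.9] [-0.05  0.6  -0.09] 12.8
1 [-0.0, -0.0003, -0.0, -0.0041, -0.0002, 0.0784]  0.0
2 [-0.0001, -0.0006, -0.0, -0.0082, -0.0003, 0.1568]  0.0
3 [-0.0, -0.0009, -0.0, -0.0124, -0.0005, 0.2352]  0.0
4 [0.0, -0.0011, -0.0, -0.0165, -0.0006, 0.3136]  0.0
5 [0.0001, -0.0014, 0.0, -0.0206, -0.0008, 0.392]  0.0
6 [0.0002, -0.0017, 0.0, -0.0247, -0.001, 0.4704]  0.0
7 [0.0004, -0.0019, 0.0, -0.0288, -0.0011, 0.5489]  0.0
8 [0.0006, -0.0021, 0.0, -0.0329, -0.0013, 0.6273]  0.0
9 [0.0008, -0.0023, 0.0, -0.0371, -0.0014, 0.7057] [ 0.43  0.72 -0.88  2.11  1.63  0.68 -1.03] 0.0
```

Call:
jog_arm([
  {"tx": 0,"ty": 0,"tz": 0,"wx": -0.004,"wy": 0,"wz": 0.078,"claw": 1},
  {"tx": 0,"ty": -0.001,"tz": 0,"wx": -0.008,"wy": 0,"wz": 0.157,"claw": 1},
  {"tx": 0,"ty": -0.001,"tz": 0,"wx": -0.012,"wy": 0,"wz": 0.235,"claw": 1},
  {"tx": 0,"ty": -0.001,"tz": 0,"wx": -0.016,"wy": -0.001,"wz": 0.314,"claw": 1},
  {"tx": 0,"ty": -0.001,"tz": 0,"wx": -0.02,"wy": -0.001,"wz": 0.392,"claw": 1},
  {"tx": 0,"ty": -0.002,"tz": 0,"wx": -0.025,"wy": -0.001,"wz": 0.47,"claw": 1},
  {"tx": 0,"ty": -0.002,"tz": 0,"wx": -0.029,"wy": -0.001,"wz": 0.549,"claw": 1},
  {"tx": 0.001,"ty": -0.002,"tz": 0,"wx": -0.033,"wy": -0.001,"wz": 0.627,"claw": 1},
  {"tx": 0.001,"ty": -0.002,"tz": 0,"wx": -0.037,"wy": -0.001,"wz": 0.7,"claw": 1},
  {"tx": 0.001,"ty": -0.002,"tz": 0,"wx": -0.037,"wy": -0.001,"wz": 0.7,"claw": 1},
  {"tx": 0.001,"ty": -0.002,"tz": 0,"wx": -0.037,"wy": -0.001,"wz": 0.7,"claw": 1},
])

```text
clock: 23.2
eef_pos: [628.4, 13.5, 154.1]
tool_rot: [2.777, 0.33, 2.111]
force: [-5.8, -1.1, 7.9]
width: 12.9
gripper_force: 58.9
```

```bash
python3 st.py
```

```text
23.2 theta -0.739 torque n 0.48 [-5.8 -1.1  7.9] [ 0.43  0.72 -0.87  2.11  1.62  0.68 -1.01] 12.9
```

Call:
jog_arm([
  {"tx": 0,"ty": 0,"tz": 0,"wx": 0,"wy": 0,"wz": 0,"claw": 0.3},
  {"tx": 0,"ty": 0,"tz": 0,"wx": 0,"wy": 0,"wz": 0,"claw": 0.3},
  {"tx": 0,"ty": 0,"tz": 0,"wx": 0,"wy": 0,"wz": 0,"claw": 0.3},
  {"tx": 0,"ty": 0,"tz": -0.15,"wx": 0,"wy": 0,"wz": 0,"claw": 0.3},
  {"tx": 0,"ty": 0,"tz": -0.3,"wx": 0,"wy": 0,"wz": 0,"claw": 0.3},
  {"tx": 0,"ty": 0,"tz": -0.3,"wx": 0,"wy": 0,"wz": 0,"claw": 0.3},
])

```text
clock: 23.8
eef_pos: [587.6, 23.2, 236.9]
tool_rot: [2.77, 0.33, 2.111]
force: [0.4, 0.9, 0.7]
width: 60.0
gripper_force: 0.0
```

```bash
python3 st.py; python3 wa.py w6; python3 - <<'E'
from pl import *
q=ctrl.read_state()["qpos"]
P0,M0=FK(q)
for dn,W in dict(direct=None,up=(P0+[-60,-60,60],.3),down=(P0+[-100,-60,20],.5),lean=(P0+[-60,-60,60],-.3)).items():
    qq=q
    if W: qq=go(q,W[0],toolR(frame(*CH,0),np.pi)@R.from_euler("y",W[1]).as_matrix(),n=30)
    for p2 in(.08,.12,.2):
        r2=track(qq,"LR",p2,.71,-.74,back=(120,60,2));print(dn,qq.round(2),"LR",p2,"err %.1f marg %.2f"%r2[1:],r2[0].round(2))
E
```

```text
23.8 theta -0.739 torque n 0.01 [0.4 0.9 0.7] [ 0.5   0.53 -0.97  2.13  1.34  0.65 -0.81] 60.0
UL [276. 213.] theta -0.68 32 of 68; at -.65: 30
UR [158. 318.] theta 0.17 68 of 68; at -.65: 67
LR [ 43. 217.] theta 0.65 60 of 68; at -.65: 17
LL [162.  93.] theta -0.68 61 of 68; at -.65: 60
direct [ 0.5   0.53 -0.96  2.13  1.34  0.65 -0.81] LR 0.08 err 8.8 marg 0.00 [ 0.96  0.62 -1.25  2.47  1.72  0.69 -1.04]
direct [ 0.5   0.53 -0.96  2.13  1.34  0.65 -0.81] LR 0.12 err 8.2 marg 0.00 [ 1.01  0.62 -1.25  2.44  1.64  0.63 -0.92]
direct [ 0.5   0.53 -0.96  2.13  1.34  0.65 -0.81] LR 0.2 err 9.8 marg 0.00 [ 1.08  0.64 -1.25  2.37  1.44  0.56 -0.64]
up [ 0.84  0.54 -1.25  1.95  0.79  0.97  0.54] LR 0.08 err 10.1 marg 0.00 [ 0.96  0.62 -1.25  2.47  1.72  0.69 -1.04]
up [ 0.84  0.54 -1.25  1.95  0.79  0.97  0.54] LR 0.12 err 9.5 marg 0.00 [ 1.01  0.62 -1.25  2.44  1.64  0.63 -0.92]
up [ 0.84  0.54 -1.25  1.95  0.79  0.97  0.54] LR 0.2 err 10.0 marg 0.00 [ 1.08  0.64 -1.25  2.37  1.44  0.56 -0.64]
down [ 0.82  0.64 -1.25  1.92  0.71  1.1   0.59] LR 0.08 err 10.2 marg 0.00 [ 0.96  0.62 -1.25  2.47  1.72  0.69 -1.04]
down [ 0.82  0.64 -1.25  1.92  0.71  1.1   0.59] LR 0.12 err 9.5 marg 0.00 [ 1.01  0.62 -1.25  2.44  1.64  0.63 -0.92]
down [ 0.82  0.64 -1.25  1.92  0.71  1.1   0.59] LR 0.2 err 10.1 marg 0.00 [ 1.08  0.64 -1.25  2.37  1.44  0.56 -0.64]
lean [ 0.6   0.33 -0.99  2.47  2.03  0.72 -0.8 ] LR 0.08 err 1.2 marg 0.00 [ 0.92  0.58 -1.17  2.47  1.75  0.61 -1.07]
lean [ 0.6   0.33 -0.99  2.47  2.03  0.72 -0.8 ] LR 0.12 err 0.4 marg 0.03 [ 0.95  0.55 -1.13  2.44  1.68  0.52 -0.95]
lean [ 0.6   0.33 -0.99  2.47  2.03  0.72 -0.8 ] LR 0.2 err 0.5 marg 0.10 [ 0.96  0.52 -1.02  2.37  1.41  0.36 -0.6 ]
```

```bash
cat > t3.py <<'E'
from pl import *
from to import show
s=ctrl.read_state();q=s["qpos"];P0=s["eef_pos"]
for ph,o in((-.2,[-50,-60,60]),(-.25,[-40,-60,60]),(-.3,[-30,-60,60])):
    M=toolR(frame(*CH,0),np.pi)@R.from_euler("y",ph).as_matrix()
    qq=show(P0+o,M,s)
    for p2 in(.12,.16): r2=track(qq,"LR",p2,.7,-.76,back=(120,60,2));print(ph,"LR",p2,"err %.1f marg %.2f"%r2[1:],r2[0].round(2))
E
python3 t3.py
```

```text
[-0.1463, -0.171, -0.239, -0.0323, -0.1519, -0.4715] rows>=2.0/5.2 jt 2.0 [ 0.64  0.31 -0.99  2.37  1.78  0.58 -0.5 ]
-0.2 LR 0.12 err 0.1 marg 0.00 [ 1.    0.62 -1.25  2.44  1.65  0.61 -0.95]
-0.2 LR 0.16 err 0.2 marg 0.05 [ 1.02  0.59 -1.2   2.41  1.56  0.53 -0.82]
 [-0.1625, -0.1463, -0.2236, -0.0441, -0.1823, -0.471] rows>=1.9/5.3 jt 2.6 [ 0.61  0.34 -0.98  2.4   1.91  0.64 -0.63]
-0.25 LR 0.12 err 0.2 marg 0.03 [ 0.98  0.59 -1.2   2.44  1.66  0.57 -0.96]
-0.25 LR 0.16 err 0.3 marg 0.06 [ 0.99  0.56 -1.14  2.41  1.57  0.48 -0.82]
 [-0.1787, -0.1216, -0.2081, -0.056, -0.2126, -0.4704] rows>=1.8/5.4 jt 3.0 [ 0.58  0.37 -0.97  2.42  2.01  0.72 -0.74]
-0.3 LR 0.12 err 0.3 marg 0.03 [ 0.96  0.56 -1.15  2.44  1.68  0.53 -0.97]
-0.3 LR 0.16 err 0.4 marg 0.06 [ 0.97  0.54 -1.09  2.41  1.58  0.44 -0.83]
```

Call:
jog_arm([
  {"tx": -0.03,"ty": -0.024,"tz": -0.037,"wx": -0.007,"wy": -0.03,"wz": -0.078,"claw": 0.3},
  {"tx": -0.054,"ty": -0.049,"tz": -0.075,"wx": -0.015,"wy": -0.061,"wz": -0.157,"claw": 0.3},
  {"tx": -0.081,"ty": -0.073,"tz": -0.112,"wx": -0.022,"wy": -0.091,"wz": -0.236,"claw": 0.3},
  {"tx": -0.108,"ty": -0.098,"tz": -0.15,"wx": -0.029,"wy": -0.122,"wz": -0.314,"claw": 0.3},
  {"tx": -0.135,"ty": -0.122,"tz": -0.187,"wx": -0.037,"wy": -0.152,"wz": -0.393,"claw": 0.3},
  {"tx": -0.162,"ty": -0.146,"tz": -0.224,"wx": -0.044,"wy": -0.182,"wz": -0.471,"claw": 0.3},
  {"tx": -0.162,"ty": -0.146,"tz": -0.224,"wx": -0.044,"wy": -0.182,"wz": -0.471,"claw": 0.3},
])

```text
clock: 24.55
eef_pos: [545.5, -40.8, 291.3]
tool_rot: [-3.137, 0.766, 2.903]
force: [0.5, -0.2, 1.1]
width: 60.0
gripper_force: 0.0
```

```bash
python3 ap.py LR .15 .69 120,60,2
```

```text
24.55 [545.5 -40.8 291.3] [ 0.61  0.34 -0.97  2.4   1.91  0.64 -0.63] [ 0.5 -0.2  1.1] 60.0
120.0 [0.4008, -0.1556, 0.0411, -0.0228, 0.2392, -0.4415] rows>=2.6/5.3 jt 5.3 [ 0.52  0.4  -0.79  2.39  1.4   0.54  0.54]
60.0 [0.4707, -0.1739, 0.2275, -0.0228, 0.2392, -0.4415] rows>=3.3/5.3 jt 1.3 [ 0.49  0.57 -0.76  2.4   1.7   0.61  0.28]
2.0 [0.5383, -0.1916, 0.4078, -0.0228, 0.2392, -0.4415] rows>=4.2/5.3 jt 0.9 [ 0.49  0.73 -0.75  2.38  1.89  0.7   0.15]
```

Call:
jog_arm([
  {"tx": 0.066,"ty": -0.026,"tz": 0.007,"wx": -0.004,"wy": 0.04,"wz": -0.074,"claw": 0.3},
  {"tx": 0.133,"ty": -0.052,"tz": 0.014,"wx": -0.008,"wy": 0.08,"wz": -0.147,"claw": 0.3},
  {"tx": 0.2,"ty": -0.078,"tz": 0.02,"wx": -0.011,"wy": 0.12,"wz": -0.221,"claw": 0.3},
  {"tx": 0.267,"ty": -0.104,"tz": 0.027,"wx": -0.015,"wy": 0.16,"wz": -0.294,"claw": 0.3},
  {"tx": 0.334,"ty": -0.13,"tz": 0.034,"wx": -0.019,"wy": 0.2,"wz": -0.368,"claw": 0.3},
  {"tx": 0.401,"ty": -0.156,"tz": 0.041,"wx": -0.023,"wy": 0.239,"wz": -0.442,"claw": 0.3},
  {"tx": 0.401,"ty": -0.156,"tz": 0.041,"wx": -0.023,"wy": 0.239,"wz": -0.442,"claw": 0.3},
  {"tx": 0.436,"ty": -0.165,"tz": 0.134,"wx": -0.023,"wy": 0.239,"wz": -0.442,"claw": 0.3},
  {"tx": 0.47,"ty": -0.174,"tz": 0.227,"wx": -0.023,"wy": 0.239,"wz": -0.442,"claw": 0.3},
  {"tx": 0.47,"ty": -0.174,"tz": 0.227,"wx": -0.023,"wy": 0.239,"wz": -0.442,"claw": 0.3},
  {"tx": 0.47,"ty": -0.174,"tz": 0.227,"wx": -0.023,"wy": 0.239,"wz": -0.442,"claw": 0.3},
])

```text
clock: 25.65
eef_pos: [482.4, -76.2, 145.4]
tool_rot: [-2.81, 0.258, -2.674]
force: [-0.5, 0.1, 0.1]
width: 59.8
gripper_force: 0.0
```

```bash
python3 ap.py LR .15 .69 60,2; python3 wa.py w7
```

```text
25.65 [482.4 -76.2 145.4] [ 0.46  0.55 -0.72  2.39  1.7   0.58  0.28] [-0.5  0.1  0.1] 59.8
60.0 [0.0111, -0.004, 0.002, 0.0019, 0.0021, -0.0011] rows>=0.1/0.0 jt 0.0 [ 0.47  0.56 -0.72  2.4   1.71  0.58  0.27]
2.0 [0.0118, -0.0046, 0.1953, 0.0019, 0.0021, -0.0011] rows>=1.2/0.0 jt 0.9 [ 0.47  0.72 -0.71  2.38  1.9   0.68  0.13]
UL [318. 467.] out
UR [169. 359.] theta -0.02 68 of 68; at -.65: 67
LR [279. 229.] theta 0.57 49 of 68; at -.65: 2
LL [430. 350.] theta -0.09 68 of 68; at -.65: 68
```

View pics/w7.png

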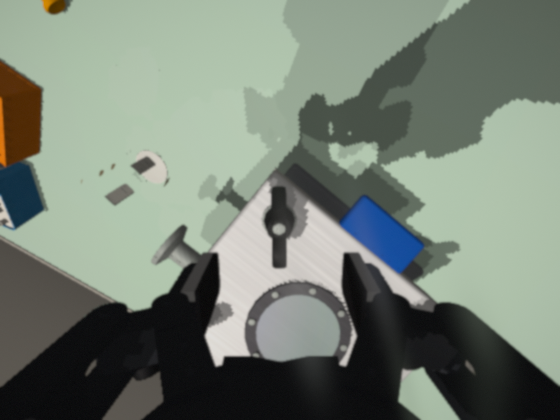

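LR's wings are vertical at (279,228), centred between the fingers. Descend and grip.

Call:
jog_arm([
  {"tx": 0.011,"ty": -0.004,"tz": 0.09,"wx": 0,"wy": 0,"wz": 0,"claw": 0.3},
  {"tx": 0.012,"ty": -0.005,"tz": 0.185,"wx": 0,"wy": 0,"wz": 0,"claw": 0.3},
  {"tx": 0.012,"ty": -0.005,"tz": 0.185,"wx": 0,"wy": 0,"wz": 0,"claw": 0.3},
  {"tx": 0.012,"ty": -0.005,"tz": 0.185,"wx": 0,"wy": 0,"wz": 0,"claw": 1},
  {"tx": 0.012,"ty": -0.005,"tz": 0.185,"wx": 0,"wy": 0,"wz": 0,"claw": 1},
  {"tx": 0.012,"ty": -0.005,"tz": 0.185,"wx": 0,"wy": 0,"wz": 0,"claw": 1},
  {"tx": 0.012,"ty": -0.005,"tz": 0.185,"wx": 0,"wy": 0,"wz": 0,"claw": 1},
  {"tx": 0.012,"ty": -0.005,"tz": 0.185,"wx": 0,"wy": 0,"wz": 0,"claw": 1},
])

```text
clock: 26.5
eef_pos: [499.7, -88.3, 96.0]
tool_rot: [-2.808, 0.26, -2.669]
force: [-4.1, 3.3, 7.6]
width: 13.1
gripper_force: 58.5
```

```bash
python3 st.py; python3 turn.py LR .15 .69 -.75 12
```

```text
26.5 theta 0.693 torque n -0.15 [-4.1  3.3  7.6] [ 0.47  0.7  -0.71  2.38  1.9   0.67  0.13] 13.1
26.5 [499.7 -88.3  96. ] [ 0.47  0.7  -0.71  2.38  1.9   0.67  0.13] [-4.1  3.3  7.6] [0.55 0.62 0.05] 13.1
1 [-0.0001, 0.0005, -0.0, -0.011, -0.0002, 0.0756]  0.0
2 [-0.0003, 0.001, -0.0, -0.0219, -0.0004, 0.1512]  0.0
3 [-0.0005, 0.0014, -0.0001, -0.0329, -0.0006, 0.2268]  0.0
4 [-0.0007, 0.0018, -0.0001, -0.0438, -0.0008, 0.3024]  0.0
5 [-0.001, 0.0022, -0.0001, -0.0548, -0.001, 0.378]  0.0
6 [-0.0014, 0.0026, -0.0002, -0.0657, -0.0012, 0.4536]  0.0
7 [-0.0018, 0.0029, -0.0003, -0.0767, -0.0014, 0.5292]  0.0
8 [-0.0022, 0.0031, -0.0003, -0.0876, -0.0016, 0.6048]  0.0
9 [-0.0027, 0.0033, -0.0004, -0.0986, -0.0018, 0.6804]  0.0
10 [-0.0031, 0.0035, -0.0004, -0.1095, -0.002, 0.756]  0.0
11 [-0.0036, 0.0035, -0.0005, -0.1205, -0.0022, 0.8317]  0.0
12 [-0.0041, 0.0036, -0.0006, -0.1314, -0.0024, 0.9073] [ 0.84  0.85 -1.06  2.4   1.96  0.71 -1.13] 0.0
```

Call:
jog_arm([
  {"tx": 0,"ty": 0,"tz": 0,"wx": -0.011,"wy": 0,"wz": 0.076,"claw": 1},
  {"tx": 0,"ty": 0.001,"tz": 0,"wx": -0.022,"wy": 0,"wz": 0.151,"claw": 1},
  {"tx": 0,"ty": 0.001,"tz": 0,"wx": -0.033,"wy": -0.001,"wz": 0.227,"claw": 1},
  {"tx": -0.001,"ty": 0.002,"tz": 0,"wx": -0.044,"wy": -0.001,"wz": 0.302,"claw": 1},
  {"tx": -0.001,"ty": 0.002,"tz": 0,"wx": -0.055,"wy": -0.001,"wz": 0.378,"claw": 1},
  {"tx": -0.001,"ty": 0.003,"tz": 0,"wx": -0.066,"wy": -0.001,"wz": 0.454,"claw": 1},
  {"tx": -0.002,"ty": 0.003,"tz": 0,"wx": -0.077,"wy": -0.001,"wz": 0.529,"claw": 1},
  {"tx": -0.002,"ty": 0.003,"tz": 0,"wx": -0.088,"wy": -0.002,"wz": 0.605,"claw": 1},
  {"tx": -0.003,"ty": 0.003,"tz": 0,"wx": -0.099,"wy": -0.002,"wz": 0.68,"claw": 1},
  {"tx": -0.003,"ty": 0.003,"tz": 0,"wx": -0.11,"wy": -0.002,"wz": 0.756,"claw": 1},
  {"tx": -0.004,"ty": 0.004,"tz": 0,"wx": -0.12,"wy": -0.002,"wz": 0.832,"claw": 1},
  {"tx": -0.004,"ty": 0.004,"tz": 0,"wx": -0.13,"wy": -0.002,"wz": 0.9,"claw": 1},
])

```text
clock: 27.7
eef_pos: [499.9, -87.7, 96.0]
tool_rot: [2.786, 0.246, 2.144]
force: [-6.1, 0.2, 9.0]
width: 12.4
gripper_force: 59.1
```

```bash
python3 st.py
```

```text
27.7 theta -0.739 torque n 0.69 [-6.1  0.2  9. ] [ 0.84  0.85 -1.06  2.4   1.96  0.71 -1.12] 12.4
```

Call:
jog_arm([
  {"tx": 0,"ty": 0,"tz": 0,"wx": 0,"wy": 0,"wz": 0.02,"claw": 1},
  {"tx": 0,"ty": 0,"tz": 0,"wx": 0,"wy": 0,"wz": 0.02,"claw": 1},
])

```text
clock: 27.9
eef_pos: [500.6, -89.1, 96.3]
tool_rot: [2.78, 0.238, 2.114]
force: [-5.5, -0.3, 13.3]
width: 12.8
gripper_force: 63.5
```

```bash
python3 st.py
```

```text
27.9 theta -0.769 torque n 0.00 [-5.5 -0.3 13.3] [ 0.84  0.85 -1.06  2.4   1.95  0.72 -1.15] 12.8
```

Call:
jog_arm([
  {"tx": 0,"ty": 0,"tz": 0,"wx": 0,"wy": 0,"wz": 0,"claw": 0.3},
  {"tx": 0,"ty": 0,"tz": 0,"wx": 0,"wy": 0,"wz": 0,"claw": 0.3},
  {"tx": 0,"ty": 0,"tz": 0,"wx": 0,"wy": 0,"wz": 0,"claw": 0.3},
  {"tx": 0,"ty": 0,"tz": -0.12,"wx": 0,"wy": 0,"wz": 0,"claw": 0.3},
  {"tx": 0,"ty": 0,"tz": -0.24,"wx": 0,"wy": 0,"wz": 0,"claw": 0.3},
  {"tx": 0,"ty": 0,"tz": -0.36,"wx": 0,"wy": 0,"wz": 0,"claw": 0.3},
  {"tx": 0,"ty": 0,"tz": -0.36,"wx": 0,"wy": 0,"wz": 0,"claw": 0.3},
])

```text
clock: 28.6
eef_pos: [456.1, -88.7, 196.5]
tool_rot: [2.779, 0.242, 2.114]
force: [0.8, -0.9, -0.4]
width: 59.5
gripper_force: 0.0
```

```bash
python3 st.py; python3 wa.py w8
```

```text
28.6 theta -0.768 torque n 0.03 [ 0.8 -0.9 -0.4] [ 0.98  0.5  -1.11  2.42  1.56  0.44 -0.84] 59.5
UL [500. 194.] theta -0.63 60 of 68; at -.65: 58
UR [375. 301.] theta 0.61 60 of 68; at -.65: 36
LR [280. 203.] theta -0.64 38 of 68; at -.65: 37
LL [405.  84.] theta -0.67 58 of 68; at -.65: 58
```

View pics/w8.png

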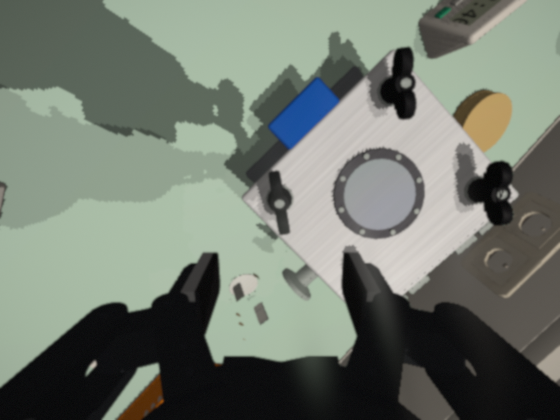

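UL (498,193), LL (403,83) and LR (280,203) all measure within 0.03 of -0.65. UR is hidden behind the finger here, but measured -0.66 earlier. The robot is clear of everything, so I'm handing in.

```bash
python3 -c "
from cell import ctrl
print(ctrl.finish_job())"
```

```text
the job is handed in; nothing more can be done
None
```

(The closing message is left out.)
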